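# Close the injector parts packs and file them upright in the colour-labelled rack

## Task

Put the spare-parts packs on the bench away in the rack: stand each pack upright on its narrow bottom edge with its cap on top, push the cap fully home, and file the pack, standing straight and centred along the groove, in the groove whose label has the colour of its cap. Leave the sample bottles, the micrometer stand and the screwdriver where they are.

Things in the scene. Friction and masses are not known exactly. Their poses are not given: they have to be found in the camera images.
- pack_blue: Flat plastic parts pack, dark grey with a blue cap, loose, about 0.16 kg; starts lying flat. 60 wide (y), 22 thick (z), 70 mm long (x) with cap home. Origin: on one flat face, at its middle with the cap home; the pack fills z = 0 to 22 mm, x = -35 (bottom edge, 60x22) to +35 mm plus the cap joint's value. +x points to the cap, straight up when it stands upright. Both faces are alike.
- cap_blue (a joint): How far the blue cap is pulled out of its pack, m: 0 = fully home, 0.013 = as far as it goes (it cannot come off). The cap is the end 24 mm of the pack, as wide and thick as the rest, and slides along the pack's x; a grip of about 4 N holds it wherever it is left; about 8 N on its end pushes it home.
- foot_blue (a point): Middle of the bottom edge of the blue pack (pack frame x = -35, y = 0, z = 11 mm): its footing when it stands upright.
- label_blue: Blue label, 38 mm wide, on the rack's sloping front strip, before the groove it names; the labels' order varies. Its origin is not on the label but at the middle of that groove's floor: +x along the groove (roughly away from the robot), y across it, z up.
- pack_yellow: Flat plastic parts pack, dark grey with a yellow cap, loose, about 0.16 kg; starts lying flat. 60 wide (y), 22 thick (z), 70 mm long (x) with cap home. Origin: on one flat face, at its middle with the cap home; the pack fills z = 0 to 22 mm, x = -35 (bottom edge, 60x22) to +35 mm plus the cap joint's value. +x points to the cap, straight up when it stands upright. Both faces are alike.
- cap_yellow (a joint): How far the yellow cap is pulled out of its pack, m: 0 = fully home, 0.013 = as far as it goes (it cannot come off). The cap is the end 24 mm of the pack, as wide and thick as the rest, and slides along the pack's x; a grip of about 4 N holds it wherever it is left; about 8 N on its end pushes it home.
- foot_yellow (a point): Middle of the bottom edge of the yellow pack (pack frame x = -35, y = 0, z = 11 mm): its footing when it stands upright.
- label_yellow: Yellow label, 38 mm wide, on the rack's sloping front strip, before the groove it names; the labels' order varies. Its origin is not on the label but at the middle of that groove's floor: +x along the groove (roughly away from the robot), y across it, z up.
- pack_red: Flat plastic parts pack, dark grey with a red cap, loose, about 0.16 kg; starts lying flat. 60 wide (y), 22 thick (z), 70 mm long (x) with cap home. Origin: on one flat face, at its middle with the cap home; the pack fills z = 0 to 22 mm, x = -35 (bottom edge, 60x22) to +35 mm plus the cap joint's value. +x points to the cap, straight up when it stands upright. Both faces are alike.
- cap_red (a joint): How far the red cap is pulled out of its pack, m: 0 = fully home, 0.013 = as far as it goes (it cannot come off). The cap is the end 24 mm of the pack, as wide and thick as the rest, and slides along the pack's x; a grip of about 4 N holds it wherever it is left; about 8 N on its end pushes it home.
- foot_red (a point): Middle of the bottom edge of the red pack (pack frame x = -35, y = 0, z = 11 mm): its footing when it stands upright.
- label_red: Red label, 38 mm wide, on the rack's sloping front strip, before the groove it names; the labels' order varies. Its origin is not on the label but at the middle of that groove's floor: +x along the groove (roughly away from the robot), y across it, z up.
- pack_white: Flat plastic parts pack, dark grey with a white cap, loose, about 0.16 kg; starts lying flat. 60 wide (y), 22 thick (z), 70 mm long (x) with cap home. Origin: on one flat face, at its middle with the cap home; the pack fills z = 0 to 22 mm, x = -35 (bottom edge, 60x22) to +35 mm plus the cap joint's value. +x points to the cap, straight up when it stands upright. Both faces are alike.
- cap_white (a joint): How far the white cap is pulled out of its pack, m: 0 = fully home, 0.013 = as far as it goes (it cannot come off). The cap is the end 24 mm of the pack, as wide and thick as the rest, and slides along the pack's x; a grip of about 4 N holds it wherever it is left; about 8 N on its end pushes it home.
- foot_white (a point): Middle of the bottom edge of the white pack (pack frame x = -35, y = 0, z = 11 mm): its footing when it stands upright.
- label_white: White label, 38 mm wide, on the rack's sloping front strip, before the groove it names; the labels' order varies. Its origin is not on the label but at the middle of that groove's floor: +x along the groove (roughly away from the robot), y across it, z up.
- rack: Fixed rack: base plate 70 (x) by 232 mm (y), five dark bars on it leaving four grooves 50 mm apart. A groove runs along x: 30 wide, 46 long, open at both ends, 14 deep; floor 8 mm, bar tops 22 mm over the bench. A standing pack's 60 mm width lies along the groove. Label strip up to 18 mm high, out to x = -47 mm. Origin: middle of the underside.
- vial_a: Bystander, to be left alone: small amber sample bottle with a blue screw cap, standing, 32x32x60 mm; origin in the middle of its underside.
- vial_b: Bystander, to be left alone: small amber sample bottle with an orange-yellow screw cap, standing, 32x32x60 mm; origin in the middle of its underside.
- mic: Bystander, to be left alone: blue cast micrometer stand, 128x98x130 mm; origin in the middle of its underside.
- driver: Bystander, to be left alone: screwdriver with a blue handle, lying, 185x26x24 mm; origin in the middle of its underside.
- injector_stand: Fixed furniture: tall dark clamp stand behind the right of the work, column at its origin on the bench; its arms, from about 0.25 m up to 0.6 m over the bench, reach 0.16 m to either side and 0.09 m to the front and back. Opposite it, behind the left of the work, hang two green wall shelves (0.18 and 0.37 m over the bench), whose front edges stand at about x = 0.6 m and right edges at y = 0.23 m.

How it is judged:
At the end, for the whole second after the job is handed in: Every pack present stands at rest on the floor (within 5 mm) of the groove of its colour, cap up: within 0.12 rad of vertical, its bottom edge's middle within 15 mm of the groove's middle along it and 8 mm across; its cap is less than 2 mm from home (x of foot_blue in the frame of label_blue between -0.015 and 0.015 m and y of foot_blue in the frame of label_blue between -0.008 and 0.008 m and z of foot_blue in the frame of label_blue between -0.004 and 0.005 m and angle between each of pack_blue, pack_yellow, pack_red, pack_white's own x axis and vertical below 0.12 rad and value of joint each of cap_blue, cap_yellow, cap_red, cap_white below 0.002 m and z of pack_blue in the frame of label_blue above 0.025 m and linear speed of each of pack_blue, pack_yellow, pack_red, pack_white below 0.02 m/s and x of foot_yellow in the frame of label_yellow between -0.015 and 0.015 m and y of foot_yellow in the frame of label_yellow between -0.008 and 0.008 m and z of foot_yellow in the frame of label_yellow between -0.004 and 0.005 m and z of pack_yellow in the frame of label_yellow above 0.025 m and x of foot_red in the frame of label_red between -0.015 and 0.015 m and y of foot_red in the frame of label_red between -0.008 and 0.008 m and z of foot_red in the frame of label_red between -0.004 and 0.005 m and z of pack_red in the frame of label_red above 0.025 m and x of foot_white in the frame of label_white between -0.015 and 0.015 m and y of foot_white in the frame of label_white between -0.008 and 0.008 m and z of foot_white in the frame of label_white between -0.004 and 0.005 m and z of pack_white in the frame of label_white above 0.025 m); the robot touches nothing.
It fails at once if the small amber sample bottle with a blue screw cap is moved more than 3 cm (distance of vial_a from where it was at the start of the episode above 0.03 m).
It fails at once if the small amber sample bottle with an orange-yellow screw cap is moved more than 3 cm (distance of vial_b from where it was at the start of the episode above 0.03 m).
It fails at once if the blue cast micrometer stand is moved more than 3 cm (distance of mic from where it was at the start of the episode above 0.03 m).
It fails at once if the screwdriver with a blue handle is moved more than 3 cm (distance of driver from where it was at the start of the episode above 0.03 m).
Of pack_blue, pack_yellow, pack_red, pack_white only 3 to 4 are there at a start; the rules pass over those that are not, and their reading is None.
At some moment in a run one of pack_blue, pack_yellow, pack_red, pack_white may be knocked a few centimetres aside while the robot is not near it.
Once in a run the grip may slacken for a moment while it holds something.
It also fails if it takes over 210 s, if anything falls off the work surface, if the arm or the gripper's body presses on something with over 40 N, if the wrist force passes 120 N, or if a joint passes its speed limit or range.

## Robot

A 7-joint arm with a two-finger parallel gripper is mounted at the origin on a cart in front of the work surface, level with it; the furniture and walls round the work are solid. World frame = base frame: x ahead of the robot, y to its left, z up, the work surface at z = 0. Lengths are in m, angles in rad, forces in N, time in s.
With the tool pointing down it reaches from about 0.4 to 0.85 m from the base axis. Payload 10.4 kg.
Tool frame: the origin (TCP) lies between the finger pads; the fingertips stand 11 mm ahead of it and the grasp point (between the pads) lies 8 mm behind it; x points along the fingers, y is the direction in which the jaws open and shut, and the axes are right-handed (so a half turn about x gives the same grasp; the last joint's range is limited). The gripper opens to 87 mm and grips with 3 to 60 N. Pads are 19 mm wide; open, the fingers measure 117 mm over their backs; the gripper's body (75 mm by 190 mm) begins 51 mm behind the grasp point.
Start: joints at [1.184, 0.332, -0.065, 1.46, 0.022, 1.35, -0.088], TCP at [0.222, -0.584, 0.234] pointing down, gripper open.
Joint ranges: [-2.6, 2.6], [-0.5, 2.12], [-1.47, 1.34], [0.16, 2.42], [-1.27, 4.41], [0.06, 2.06], [-2.6, 2.6]. Speed limits (rad/s): [2.22, 2.22, 2.79, 2.79, 3.14, 3.14, 3.14].

## Interface

Orientations are given as a unit quaternion [x, y, z, w].
In Python, from bench import r, cams, ticket gives the robot as it stands. The module is installed in compiled form; this text tells all that it offers.
- The arm moves only by the tool drive_tool, never from a script. Its argument "moves" is text: rows parted by semicolons, each of 5 numbers parted by spaces: the shift along the world's x, y, z in m, then the turn about the world's z in degrees, then the closure, from 0 (fully open) to 1 (shut). In form: x y z twist grip; .... A call has 1 to 20 rows; each row shifts and turns the commanded pose from where the row before left it; what a row does not reach is not made up. A row lasts 1/8 s, in which the tool goes at most 62.5 mm and 10.7 degrees, less where a joint would pass 70% of its speed; a pose out of reach is approached as far as the arm can. A call is refused whole if a number of a shift passes 0.0625 or a number of a turn 10.7, either way. A call with a gripper value outside its range is refused whole. The fingers move at their own pace and stop on an object; "newtons" is the grip in N (left out, the last holds). Time passes only in rows, so rows that do not move let the fingers close. It gives the time, the measured TCP pose, the force and the opening at its end, in the units of the state.
- r.read_state(): the state, without advancing time (a new reading comes with each control period).
- cams.camera(name): name is "side" or "top"; returns a dict with "color" (400x640x3 uint8, red, green, blue), "fx", "fy", "cx", "cy" (pixels), "distortion" ([k1, k2, p1, p2, k3] as OpenCV has them; the pictures are not rectified), "extrinsics" (4x4, takes a point from camera to world coordinates). Camera axes: x right, y down, z forward; pixel columns grow to the right and rows downward; lengths in m; the calibration is good to about 2 mm. A picture is of the moment at which its call begins. There is no depth.
- ticket.close_job(): hands the job in, once; it reports no verdict.
The state is a dict: "time": time; "joint_positions": joint angles; "joint_vel": joint speeds; "joint_torque": joint torques, N m; "ee_pos": TCP position; "eef_rot": TCP orientation; "ft_force": force on the tool from outside, world axes, zero at the start; "torque": the same for the moment, N m; "width": finger opening in m.
Only numpy, scipy, OpenCV 4.12 (cv2) and the standard library are available. Lean on these libraries where they do the work, as an engineer would, in place of code of your own. Each camera call takes 0.05 s, during which the arm holds its last target.

## Working session

There is one attempt and no reset: what is moved stays moved. The work goes in short steps, Python scripts to look and compute and a tool call to move; the robot and the scene stay as the last step left them, time stands still between calls to the robot, and variables do not carry over. Pictures are saved under pics/ and viewed, and the job is handed in when it is done.

Besides the shell and the picture viewer there is one more tool, called after "Emit:" by a JSON object that holds its "api" and its "payload". drive_tool: Moves the arm, as the interface text tells. Its arguments: {"type":"object","properties":{"moves":{"type":"string"},"newtons":{"type":"number"}},"required":["moves"]}

```bash
mkdir -p pics
python3 - <<'E'
from bench import r,cams
import cv2
s=r.read_state();print(s)
for n in("top","side"):
    c=cams.camera(n);cv2.imwrite(f"pics/{n}0.png",c["color"][:,:,::-1]);print(n,c["fx"],c["fy"],c["cx"],c["cy"],c["distortion"],c["extrinsics"])
E
```

```text
{'time': 0.0, 'joint_positions': array([ 1.1844323 ,  0.33283779, -0.0647431 ,  1.46095816,  0.02158422,
        1.34988509, -0.08847303]), 'joint_vel': array([-6.14774100e-04,  1.98599587e-03,  7.57295368e-05, -6.48717973e-04,
        2.20338050e-03, -8.15220612e-04, -5.25599630e-04]), 'joint_torque': array([-5.91456119e-04, -6.23258829e+01,  2.43764883e-02, -3.89884865e+01,
       -6.13079709e-02,  3.98728601e-02,  1.42992212e-04]), 'ee_pos': array([ 0.22226184, -0.58374232,  0.23276727]), 'eef_rot': array([-0.69533575, -0.12841388,  0.6955391 , -0.12744975]), 'ft_force': array([0.51795076, 0.38672062, 0.44154803]), 'torque': array([-0.0069788 ,  0.01713244, -0.01213448]), 'width': 0.08657683054516115}
top 367.38213011935807 367.38213011935807 318.60709639817503 196.6811116488022 [-0.06359699  0.          0.          0.          0.        ] [[-0.00769194 -0.98839953  0.15168122  0.4713772 ]
 [-0.9995377   0.01206156  0.02790887 -0.11302444]
 [-0.02941462 -0.15139643 -0.98803537  1.03272659]
 [ 0.          0.          0.          1.        ]]
side 431.31277362931246 431.31277362931246 322.5567919643102 200.2644881804897 [-0.09286707  0.          0.          0.          0.        ] [[-0.83335849 -0.32900097  0.44415311  0.13279527]
 [-0.55233711  0.46527866 -0.69169321  0.64669328]
 [ 0.02091278 -0.82175065 -0.56946336  0.67220037]
 [ 0.          0.          0.          1.        ]]
```

View pics/top0.png

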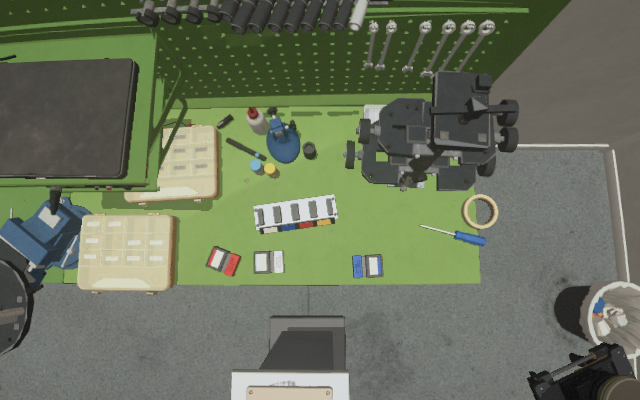

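View pics/side0.png

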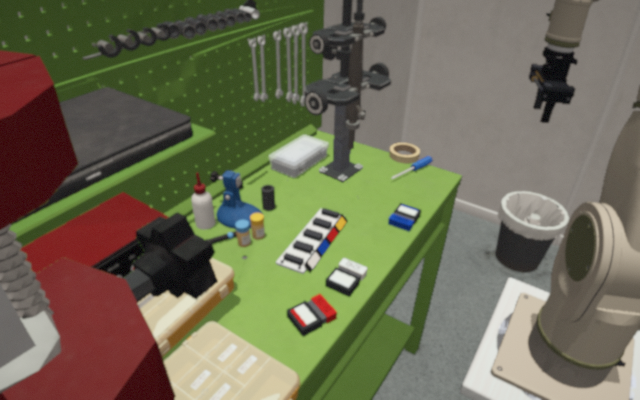

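```bash
cat > h.py <<'E'
import numpy as np,cv2
from bench import r,cams
def cam(n,save=None,crop=None,k=4):
    c=cams.camera(n)
    if save:
        im=c["color"][:,:,::-1]
        if crop: x0,y0,x1,y1=crop; im=im[y0:y1,x0:x1]
        cv2.imwrite(f"pics/{save}.png",cv2.resize(im,None,fx=k,fy=k,interpolation=cv2.INTER_CUBIC))
    return c
def rays(c,px):
    K=np.array([[c["fx"],0,c["cx"]],[0,c["fy"],c["cy"]],[0,0,1]])
    u=cv2.undistortPoints(np.array(px,float).reshape(-1,1,2),K,np.array(c["distortion"])).reshape(-1,2)
    d=np.c_[u,np.ones(len(u))]@c["extrinsics"][:3,:3].T
    return c["extrinsics"][:3,3],d
def plane(c,px,z):
    o,d=rays(c,px); return o+d*((z-o[2])/d[:,2])[:,None]
def tri(c1,p1,c2,p2):
    o1,d1=rays(c1,p1);o2,d2=rays(c2,p2);out=[]
    for a,b in zip(d1,d2):
        A=np.c_[a,-b];t=np.linalg.lstsq(A,o2-o1,rcond=None)[0]
        P,Q=o1+a*t[0],o2+b*t[1];out.append(np.r_[(P+Q)/2,np.linalg.norm(P-Q)])
    return np.array(out)
def proj(c,P):
    E=np.linalg.inv(c["extrinsics"]);K=np.array([[c["fx"],0,c["cx"]],[0,c["fy"],c["cy"]],[0,0,1]])
    return cv2.projectPoints(np.array(P,float).reshape(-1,1,3),cv2.Rodrigues(E[:3,:3])[0],E[:3,3],K,np.array(c["distortion"]))[0].reshape(-1,2)
E
python3 - <<'E'
from h import *
cam("top","t1",(195,185,395,285));cam("side","s1",(270,190,430,335))
from scipy.spatial.transform import Rotation as R
print(R.from_quat(r.read_state()["eef_rot"]).as_matrix().round(3))
E
```

```text
[[-0.     0.356 -0.935]
 [ 0.001 -0.935 -0.356]
 [-1.    -0.001  0.   ]]
```

View pics/t1.png

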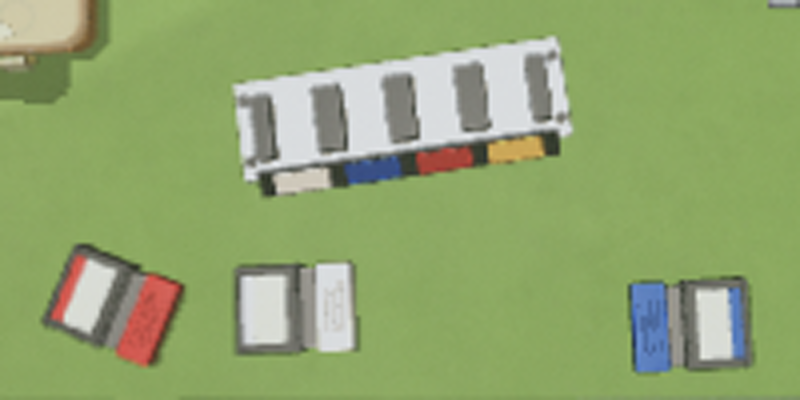

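View pics/s1.png

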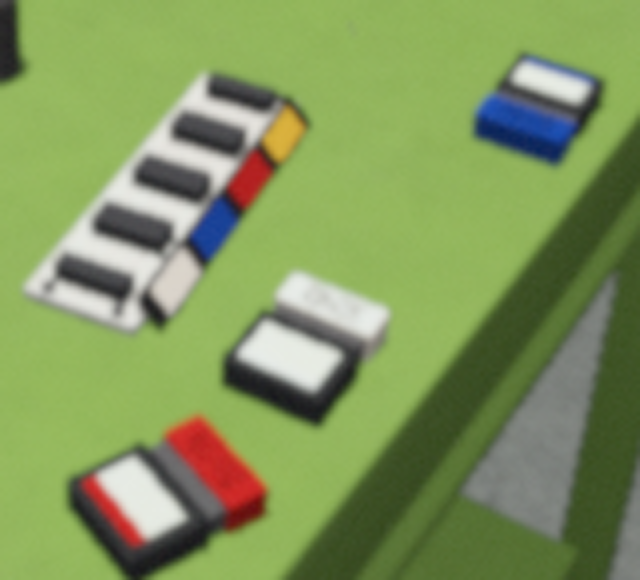

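```bash
cat > m.py <<'E'
from h import *
c=cam("top");s=cam("side")
T=lambda p:(np.array(p)+.5)/4-.5+[195,185]
S=lambda p:(np.array(p)+.5)/4-.5+[270,190]
# order: bottom-edge a, bottom-edge b, cap a, cap b
pk={"red":[(82,246),(44,323),(184,286),(152,364)],"white":[(236,267),(239,353),(353,264),(356,350)],"blue":[(744,279),(750,366),(629,284),(635,371)]}
sk={"red":[(72,487),(135,560),(198,418),(264,490)],"white":[(268,313),(226,361),(297,271),(388,310)],"blue":[(524,54),(600,80),(480,97),(572,131)]}
for n in pk:
    P=plane(c,T(pk[n]),.022)
    b=(P[0]+P[1])/2;k=(P[2]+P[3])/2
    d=k-b
    print(n,"bot",b.round(4),"cap",k.round(4),"len",np.linalg.norm(d).round(4),"ang",np.degrees(np.arctan2(d[1],d[0])).round(1), "w",np.linalg.norm(P[0]-P[1]).round(4),np.linalg.norm(P[2]-P[3]).round(4))
print(tri(c,T(pk["red"]),s,S(sk["red"])).round(4))
print(tri(c,T(pk["blue"]),s,S(sk["blue"])).round(4))
print(tri(c,T(pk["white"])[[2,3]],s,S(sk["white"])[[2,3]]).round(4))
B=plane(c,T([(233,86),(555,38),(572,130),(246,180)]),.008)
print(B.round(4),B.mean(0))
# bars by mask
g=cv2.cvtColor(c["color"],cv2.COLOR_RGB2GRAY)
roi=cv2.resize(g[185:285,195:395],None,fx=4,fy=4,interpolation=cv2.INTER_CUBIC)
m=(roi<150).astype(np.uint8);
poly=np.zeros_like(m);cv2.fillPoly(poly,[np.array([(240,90),(553,44),(566,122),(255,172)])],1)
hsv=cv2.cvtColor(c["color"],cv2.COLOR_RGB2HSV)
cs,_=cv2.findContours(m*poly,cv2.RETR_EXTERNAL,cv2.CHAIN_APPROX_NONE)
for q in cs:
    if cv2.contourArea(q)<600: continue
    rc=cv2.minAreaRect(q);p=plane(c,T([rc[0]]),.022)[0];print(rc,p.round(4))
E
python3 m.py
```

```text
red bot [0.4653 0.2157 0.022 ] cap [0.4376 0.1416 0.022 ] len 0.0791 ang -110.5 w 0.0583 0.0568
white bot [0.4477 0.0937 0.022 ] cap [0.4494 0.0133 0.022 ] len 0.0804 ang -88.8 w 0.0582 0.058
blue bot [ 0.437  -0.2529  0.022 ] cap [ 0.4344 -0.1751  0.022 ] len 0.0778 ang 91.9 w 0.0582 0.0582
[[0.4914 0.2054 0.014  0.0009]
 [0.4379 0.2283 0.0202 0.0022]
 [0.4645 0.133  0.0152 0.0012]
 [0.4114 0.1541 0.0153 0.0012]]
[[ 0.4651 -0.2522  0.0211  0.0021]
 [ 0.409  -0.2535  0.0222  0.0024]
 [ 0.4617 -0.1737  0.0349  0.0041]
 [ 0.4023 -0.1774  0.032   0.0078]]
[[4.783e-01 1.460e-02 2.070e-02 2.000e-04]
 [4.208e-01 1.260e-02 2.030e-02 1.000e-03]]
[[ 0.6039  0.1024  0.008 ]
 [ 0.6355 -0.1258  0.008 ]
 [ 0.5702 -0.1368  0.008 ]
 [ 0.5373  0.092   0.008 ]] [ 0.58673385 -0.01706738  0.008     ]
((261.69781494140625, 128.89706420898438), (70.21310424804688, 29.573766708374023), 79.61113739013672) [0.5718 0.0788 0.022 ]
((330.5516662597656, 118.97382354736328), (67.59557342529297, 31.654510498046875), 81.57302856445312) [0.5783 0.0307 0.022 ]
((401.3194274902344, 108.65637969970703), (67.04601287841797, 31.068315505981445), 81.57302856445312) [ 0.585  -0.0185  0.022 ]
((471.95391845703125, 97.54084777832031), (67.87464141845703, 30.777576446533203), 82.14668273925781) [ 0.5922 -0.0676  0.022 ]
((538.7879028320312, 86.14530944824219), (29.42345428466797, 71.60198211669922), 2.815556764602661) [ 0.5996 -0.114   0.022 ]
```

Emit:
{"api": "drive_tool", "payload": {"moves": "0.036 0.037 0 7 0;0.036 0.037 0 7 0;0.036 0.037 0 7 0;0.036 0.037 0 7 0;0.036 0.037 0 7 0;0.005 0.042 -0.01 3.5 0;0.005 0.042 -0.01 3.5 0;0.005 0.042 -0.01 3.5 0;0.005 0.042 -0.01 3.5 0;0.005 0.042 -0.01 3.5 0;0.005 0.042 -0.01 3.5 0;0.005 0.042 -0.01 3.5 0;0.005 0.042 -0.01 3.5 0;0.005 0.042 -0.01 3.5 0;0.005 0.042 -0.01 3.5 0;0 0 0 0 0", "newtons": 4}}

```text
time: 2.3
ee_pos: [0.4521, 0.024, 0.1332]
eef_rot: [0.495, 0.505, -0.495, 0.505]
ft_force: [0.2, 0.0, 0.4]
width: 0.0869
```

```bash
cat >> h.py <<'E'
def st():
    from scipy.spatial.transform import Rotation as R
    s=r.read_state();M=R.from_quat(s["eef_rot"]).as_matrix();y=M[:,1]
    print("t",round(s["time"],2),"pos",s["ee_pos"].round(4),"jawang",np.degrees(np.arctan2(y[1],y[0])).round(2),"tilt",M[:,0].round(3),"F",s["ft_force"].round(1),"w",round(s["width"],4),"q",s["joint_positions"].round(2))
E
python3 -c "
from h import *;st()"
```

```text
t 2.3 pos [0.4521 0.024  0.1332] jawang 1.18 tilt [-0.     0.001 -1.   ] F [0.2 0.  0.4] w 0.0869 q [ 0.53  0.09 -0.71  1.99  0.07  1.08 -0.18]
```

Emit:
{"api": "drive_tool", "payload": {"moves": "-0.003 0.001 -0.04 0 0;0 0 -0.04 0 0;0 0 -0.025 0 0;0 0 -0.014 0 0;0 0 0 0 0;0 0 0 0 1;0 0 0 0 1;0 0 0 0 1;0 0 0 0 1;0 0 0 0 1;0 0 0 0 1", "newtons": 4}}

```text
time: 3.68
ee_pos: [0.4496, 0.0218, 0.0149]
eef_rot: [0.496, 0.503, -0.496, 0.504]
ft_force: [-1.9, -0.6, 5.8]
width: 0.06
```

```bash
python3 -c "
from h import *;st();cam('top','t2',(195,185,395,285));cam('side','s2',(270,170,430,315))"
```

```text
t 3.67 pos [0.4496 0.0218 0.0149] jawang 0.84 tilt [ 0. -0. -1.] F [-1.9 -0.6  5.8] w 0.06 q [ 0.47  0.29 -0.67  2.09  0.24  0.84 -0.33]
```

View pics/s2.png

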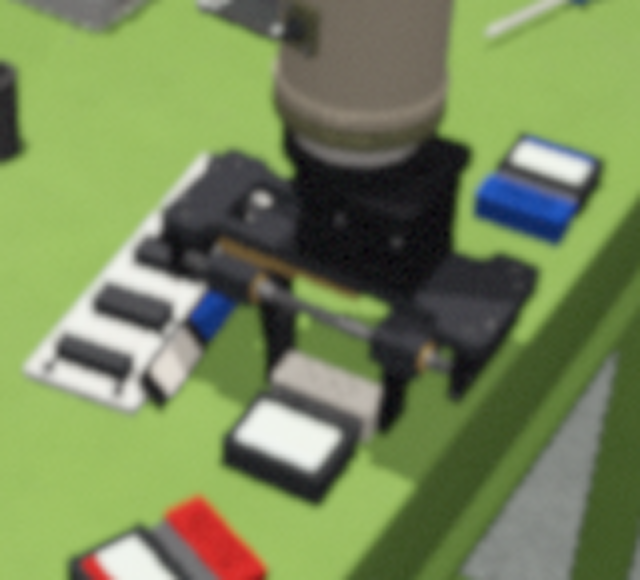

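Emit:
{"api": "drive_tool", "payload": {"moves": "0 0.002 0.01 0 1;0 0.003 0.012 0 1;0 0.004 0.015 0 1;0 0.005 0.015 0 1;0 0.006 0.015 0 1;0 0.006 0.01 0 1;0 0.006 0.01 0 1;0 0 0 0 1;0 0 0 0 1", "newtons": 4}}

```text
time: 4.9
ee_pos: [0.4492, 0.0537, 0.1012]
eef_rot: [0.496, 0.504, -0.497, 0.504]
ft_force: [0.8, -0.4, -1.7]
width: 0.0599
```

```bash
python3 -c "
from h import *;st();cam('top','t3',(195,185,395,285));cam('side','s3',(270,170,430,315))"
```

```text
t 4.9 pos [0.4492 0.0537 0.1012] jawang 0.83 tilt [-0.001 -0.    -1.   ] F [ 0.8 -0.4 -1.7] w 0.0599 q [ 0.48  0.14 -0.73  2.02  0.11  1.02 -0.29]
```

View pics/s3.png

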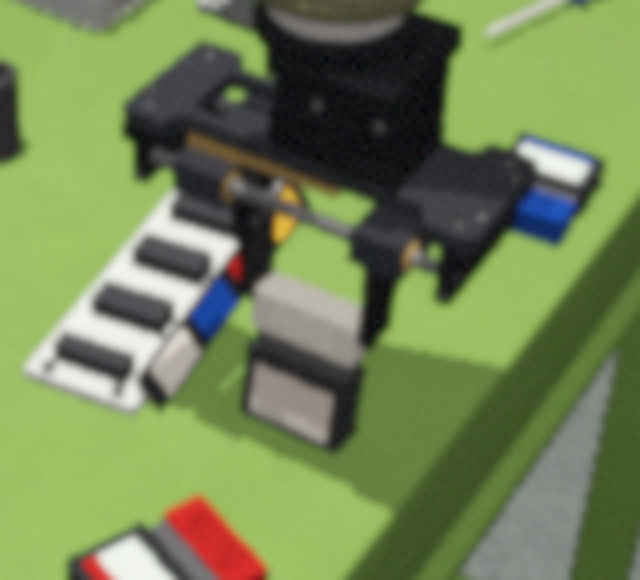

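Run:
```python
from h import *
s=cam("side")
S=lambda p:(np.array(p)+.5)/4-.5+[270,170]
o,d=rays(s,S([(257,277),(250,343),(247,405),(366,320),(356,380),(337,447)]))
for i in range(6):
    x=.449+(.03 if i<3 else -.03); t=(x-o[0])/d[i,0]; print((o+t*d[i]).round(4))
P=[(.479,.065,.106),(.479,.065,.026)]
print((proj(s,P)-[270,170])*4)
```

```text
[0.479  0.061  0.1059]
[0.479  0.065  0.0637]
[0.479  0.0652 0.019 ]
[0.419  0.0533 0.1013]
[0.419  0.0582 0.0641]
[0.419  0.0729 0.0281]
[[251.30828475 279.4473499 ]
 [246.10698488 393.84862625]]
```

View pics/t3.png

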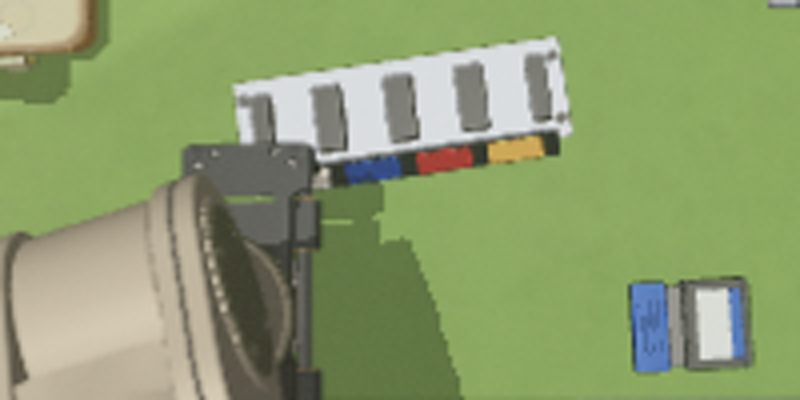

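Emit:
{"api": "drive_tool", "payload": {"moves": "0 0 0 0 1;0 0 0.03 0 1;0.02 0 0.005 2 1;0.03 -0.001 0 2 1;0.03 -0.001 0 2 1;0.03 0 0 1.2 1;0.016 0 0 0 1;0 0 0 0 1;0 0 0 0 1", "newtons": 12}}

```text
time: 6.18
ee_pos: [0.5748, 0.052, 0.1365]
eef_rot: [0.464, 0.534, -0.464, 0.534]
ft_force: [0.0, 0.7, 0.1]
width: 0.0256
```

```bash
python3 -c "
from h import *;st();cam('top','t4',(225,165,375,265));cam('side','s4',(240,150,400,295))"
```

```text
t 6.17 pos [0.5748 0.052  0.1365] jawang 8.06 tilt [-0.  0. -1.] F [0.  0.7 0.1] w 0.0256 q [ 0.4   0.39 -0.7   1.68  0.27  1.17 -0.22]
```

View pics/s4.png

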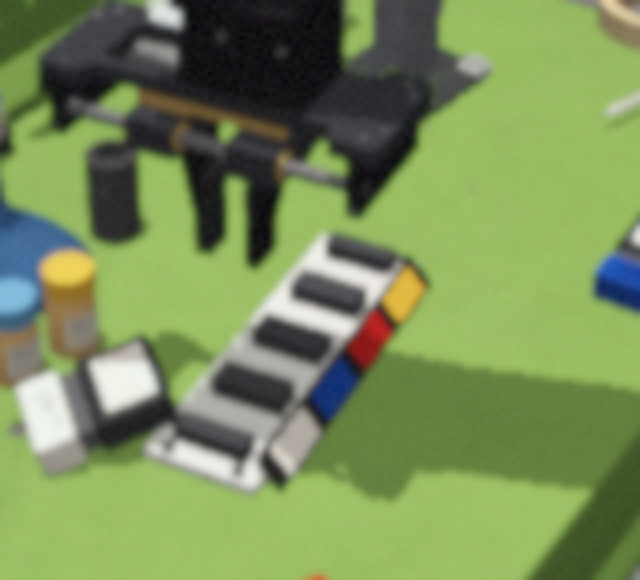

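View pics/t4.png

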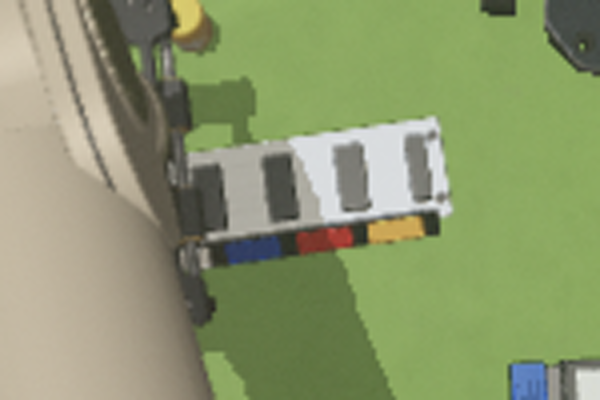

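Emit:
{"api": "drive_tool", "payload": {"moves": "0 -0.02 0.03 0 0;-0.028 -0.044 0 -2 0;-0.028 -0.044 0 -2 0;-0.028 -0.044 0 -2.2 0;-0.028 -0.044 0 0 0;-0.028 -0.043 0 0 0;0 0 0 0 0", "newtons": 4}}

```text
time: 7.15
ee_pos: [0.4329, -0.1906, 0.1667]
eef_rot: [0.493, 0.506, -0.494, 0.507]
ft_force: [1.2, 0.3, -0.3]
width: 0.0763
```

```bash
python3 -c "
from h import *;st();cam('top','t5',(195,145,395,285));cam('side','s5',(200,170,420,335),3)"
```

```text
t 7.15 pos [ 0.4329 -0.1906  0.1667] jawang 1.46 tilt [-0.001 -0.002 -1.   ] F [ 1.2  0.3 -0.3] w 0.0763 q [ 0.86  0.09 -0.57  1.91  0.05  1.16  0.3 ]
```

View pics/s5.png

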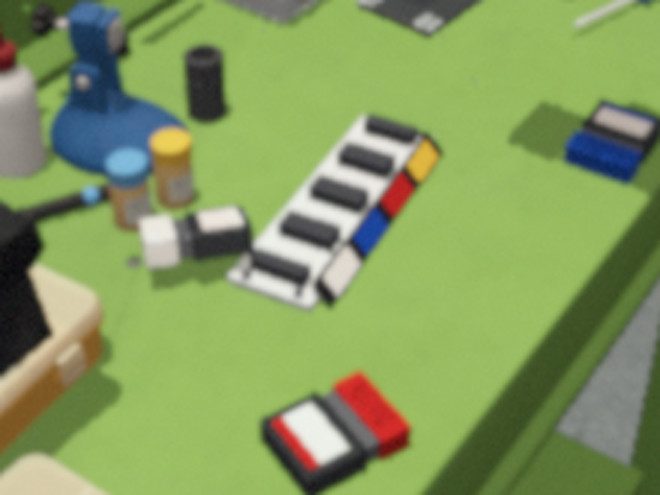

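View pics/t5.png

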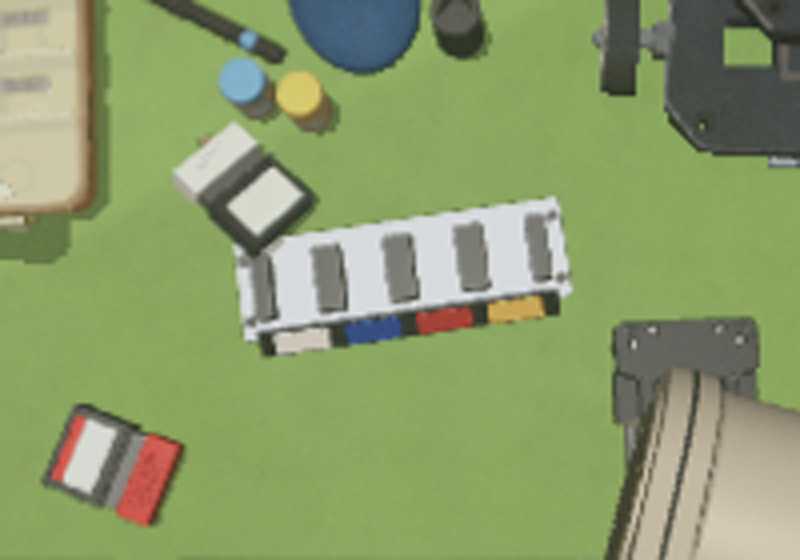

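Emit:
{"api": "drive_tool", "payload": {"moves": "0.002 0.0035 -0.04 0.4 0;0 0 -0.05 0 0;0 0 -0.03 0 0;0 0 -0.02 0 0;0 0 -0.011 0 0;0 0 0 0 0;0 0 0 0 1;0 0 0 0 1;0 0 0 0 1;0 0 0 0 1", "newtons": 4}}

```text
time: 8.5
ee_pos: [0.4374, -0.1837, 0.0158]
eef_rot: [0.49, 0.51, -0.49, 0.51]
ft_force: [-1.1, -0.2, 2.5]
width: 0.0606
```

Emit:
{"api": "drive_tool", "payload": {"moves": "0 -0.002 0.01 0 1;0 -0.003 0.012 0 1;0 -0.004 0.015 0 1;0 -0.005 0.015 0 1;0 -0.006 0.015 0 1;0 -0.006 0.01 0 1;0 -0.006 0.01 0 1;0 0 0.01 0 1;0 0 0 0 1", "newtons": 4}}

```text
time: 9.62
ee_pos: [0.4378, -0.2156, 0.1132]
eef_rot: [0.49, 0.509, -0.49, 0.51]
ft_force: [-0.1, 0.3, -2.0]
width: 0.06
```

```bash
python3 -c "
from h import *;st();cam('top','t6',(325,185,475,285));cam('side','s6',(300,100,460,245))"
```

```text
t 9.62 pos [ 0.4378 -0.2156  0.1132] jawang 2.25 tilt [ 0.001 -0.    -1.   ] F [-0.1  0.3 -2. ] w 0.06 q [ 0.88  0.18 -0.55  1.94  0.11  1.05  0.31]
```

View pics/s6.png

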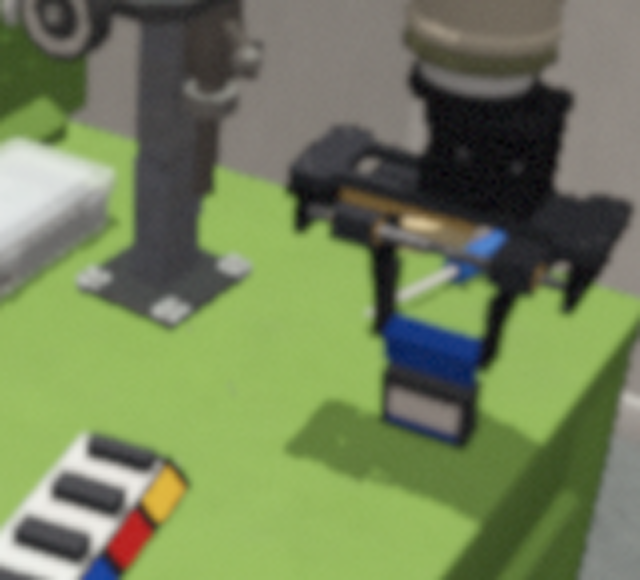

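```bash
cat > tilt.py <<'E'
from h import *
def tilt(s,off,pts,ctr,ang,k=4):
    # pts: left edge (+jaw side) list, right edge list; intersect with the side planes of the gripped pack
    a=np.array([np.cos(np.radians(ang)),np.sin(np.radians(ang)),0]);b=np.array([-a[1],a[0],0])
    for side,l in zip((1,-1),pts):
        o,d=rays(s,(np.array(l)+.5)/k-.5+off)
        Q=[]
        for e in d:
            t=(np.dot(np.array(ctr)-o,a)+side*.03)/np.dot(e,a);P=o+t*e;Q.append([np.dot(P-ctr,b),P[2]])
        Q=np.array(Q);print(side,"across/z",Q.round(4).tolist(),"lean deg(bottom to +)",np.degrees(np.arctan2(Q[-1,0]-Q[0,0],Q[0,1]-Q[-1,1])).round(1))
E
python3 - <<'E'
from tilt import *
s=cam("side")
tilt(s,[300,100],([(388,318),(386,415)],[(483,358),(470,442)]),np.array([.4378,-.2156,.11]),2.2)
E
```

```text
1 across/z [[0.0055, 0.1169], [-0.0169, 0.0308]] lean deg(bottom to +) -14.5
-1 across/z [[-0.0056, 0.103], [-0.0102, 0.0369]] lean deg(bottom to +) -4.0
```

Emit:
{"api": "drive_tool", "payload": {"moves": "0 0 -0.015 0 1;0 0 -0.012 0 1;0 0 -0.003 0 1;0 0 0 0 1"}}

```text
time: 10.28
ee_pos: [0.4373, -0.2154, 0.0822]
eef_rot: [0.49, 0.51, -0.49, 0.509]
ft_force: [1.4, -1.3, -1.4]
width: 0.0602
```

Emit:
{"api": "drive_tool", "payload": {"moves": "0 0 -0.003 0 1;0 0 0 0 1"}}

```text
time: 10.52
ee_pos: [0.4378, -0.2158, 0.0799]
eef_rot: [0.49, 0.509, -0.49, 0.51]
ft_force: [0.1, 0.3, -1.3]
width: 0.0599
```

Emit:
{"api": "drive_tool", "payload": {"moves": "0 0 -0.003 0 1;0 0 0 0 1"}}

```text
time: 10.78
ee_pos: [0.4378, -0.2158, 0.0767]
eef_rot: [0.49, 0.509, -0.49, 0.51]
ft_force: [0.9, -1.1, 1.7]
width: 0.0599
```

Emit:
{"api": "drive_tool", "payload": {"moves": "0 0 -0.002 0 1;0 0 -0.002 0 1;0 0 0 0 1"}}

```text
time: 11.15
ee_pos: [0.4376, -0.2155, 0.0725]
eef_rot: [0.49, 0.51, -0.49, 0.51]
ft_force: [1.6, -0.9, 0.9]
width: 0.06
```

```bash
python3 -c "
from h import *;st();cam('side','s7',(340,110,440,210),6)"
```

```text
t 11.15 pos [ 0.4376 -0.2155  0.0725] jawang 2.25 tilt [ 0.  0. -1.] F [ 1.6 -0.9  0.9] w 0.06 q [ 0.86  0.24 -0.55  1.97  0.15  0.97  0.28]
```

```bash
python3 -c "
import cv2;im=cv2.imread('pics/s7.png');print(im.shape)"
```

```text
(600, 600, 3)
```

View pics/s7.png

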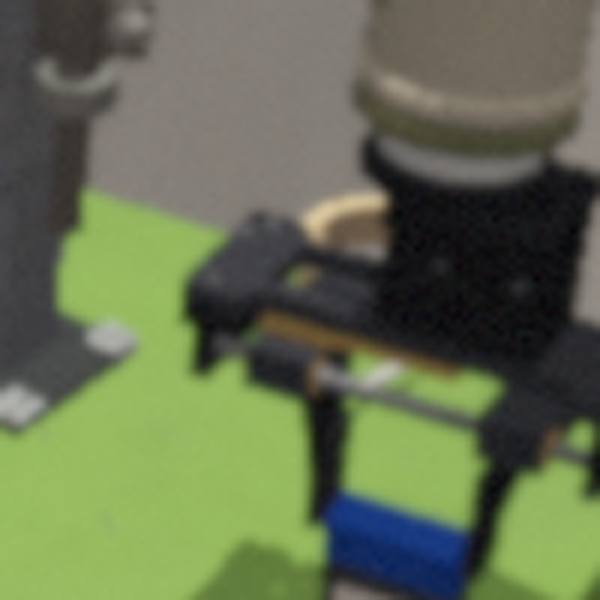

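Emit:
{"api": "drive_tool", "payload": {"moves": "0 0 -0.002 0 1;0 0 -0.002 0 1;0 0 0 0 1"}}

```text
time: 11.58
ee_pos: [0.4375, -0.2155, 0.0685]
eef_rot: [0.49, 0.51, -0.49, 0.51]
ft_force: [2.4, 0.5, 2.3]
width: 0.0601
```

```bash
python3 -c "
from h import *;st();cam('side','s8',(340,160,440,260),6)"
```

```text
t 11.57 pos [ 0.4375 -0.2155  0.0685] jawang 2.25 tilt [ 0.  0. -1.] F [2.4 0.5 2.3] w 0.0601 q [ 0.86  0.25 -0.55  1.97  0.16  0.96  0.28]
```

View pics/s8.png

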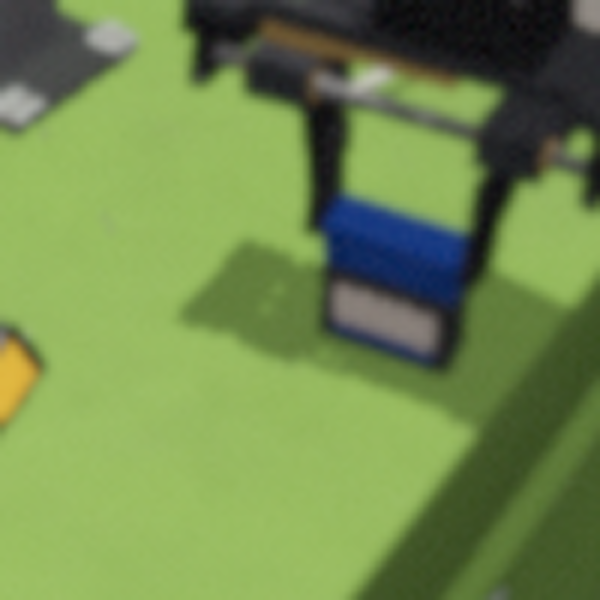

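Emit:
{"api": "drive_tool", "payload": {"moves": "0 0 -0.002 0 1;0 0 -0.001 0 1;0 0 0 0 1", "newtons": 10}}

```text
time: 12.0
ee_pos: [0.4378, -0.2159, 0.0663]
eef_rot: [0.49, 0.509, -0.49, 0.51]
ft_force: [-1.0, 0.8, 12.0]
width: 0.0599
```

Run:
```python
from tilt import *
s=cam("side","s9",(340,160,440,260),6)
c=np.array([.4378,-.2159,.1])
tilt(s,[340,160],([(327,239),(325,330)],[(466,293),(445,366)]),c,2.25,6)
P=plane(s,(np.array([(325,330),(445,368)])+.5)/6-.5+[340,160],0);print(P.round(4))
```

```text
1 across/z [[0.0037, 0.0551], [-0.0105, -0.0018]] lean deg(bottom to +) -14.0
-1 across/z [[-0.0082, 0.0432], [0.004, 0.0125]] lean deg(bottom to +) 21.7
[[ 0.4673 -0.2229  0.    ]
 [ 0.4123 -0.228   0.    ]]
```

Emit:
{"api": "drive_tool", "payload": {"moves": "0 0 0.02 0 1;0 0 0.03 0 1;0.02 0.03 0.01 1 1;0.025 0.04 0 1 1;0.025 0.04 0 1 1;0.025 0.04 0 1 1;0.025 0.04 0 1 1;0.025 0.033 0 0.8 1;0 0 0 0 1;0 0 0 0 1"}}

```text
time: 13.3
ee_pos: [0.5814, 0.0069, 0.1245]
eef_rot: [0.463, 0.534, -0.464, 0.533]
ft_force: [-0.3, -1.3, -1.4]
width: 0.0598
```

```bash
python3 -c "
from h import *;st();cam('top','t10',(225,145,375,265));cam('side','s10',(270,150,400,280))"
```

```text
t 13.3 pos [0.5814 0.0069 0.1245] jawang 8.04 tilt [-0.002 -0.    -1.   ] F [-0.3 -1.3 -1.4] w 0.0598 q [ 0.46  0.41 -0.68  1.68  0.28  1.16 -0.15]
```

View pics/s10.png

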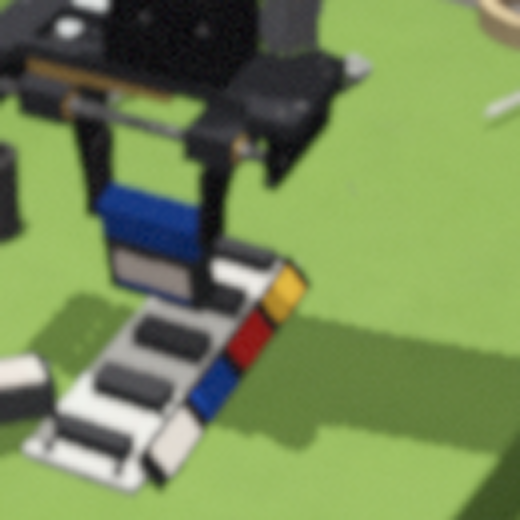

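View pics/t10.png

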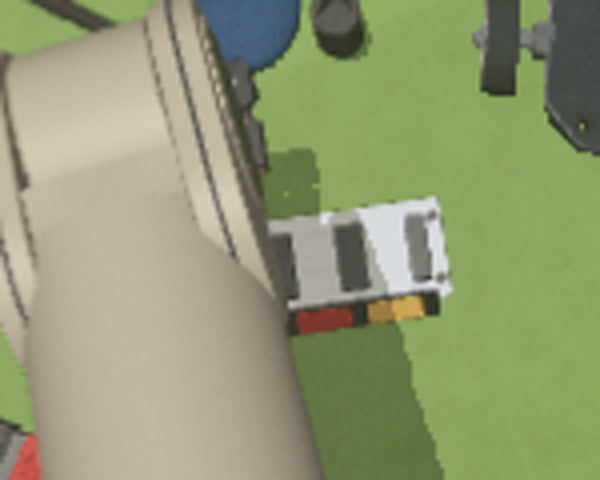

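Run:
```python
from h import *
s=cam("side");t=cam("top")
p=(proj(s,[(.4678,-.205,0),(.4678,-.205,.07),(.4078,-.205,0),(.4078,-.205,.07),(.4678,-.227,.07)])-[340,160]+.5)*6-.5;print(p.round(0))
# current pose check: corners of pack if centred on tcp, bottom z=.058
a=np.radians(8.05);u=np.array([np.cos(a),np.sin(a),0]);v=np.array([-u[1],u[0],0]);c=np.array([.5814,.0069,0])
Q=[c+su*.03*u+sv*.011*v+[0,0,z] for z in(.058,.128) for su in(1,-1) for sv in(1,-1)]
print(((proj(s,Q)-[270,150]+.5)*4-.5).round(0))
# fingertips expected
F=[c+su*.03*u+sv*.0095*v+[0,0,.1245-.011] for su in(1,-1) for sv in (1,-1)]
print(((proj(s,F)-[270,150]+.5)*4-.5).round(0))
```

```text
[[306. 350.]
 [324. 216.]
 [433. 399.]
 [457. 264.]
 [347. 193.]]
[[ 99. 302.]
 [117. 281.]
 [192. 332.]
 [209. 310.]
 [ 97. 202.]
 [115. 182.]
 [194. 231.]
 [212. 210.]]
[[ 98. 222.]
 [114. 205.]
 [195. 251.]
 [210. 233.]]
```

Emit:
{"api": "drive_tool", "payload": {"moves": "-0.001 0.014 0 0 1;0 0 0 0 1;0 0 -0.02 0 1;0 0 -0.012 0 1;0 0 0 0 1"}}

```text
time: 14.12
ee_pos: [0.5804, 0.0211, 0.0918]
eef_rot: [0.463, 0.535, -0.464, 0.533]
ft_force: [0.3, 0.1, -1.9]
width: 0.06
```

```bash
python3 -c "
from h import *;st();cam('side','s11',(270,180,400,310))"
```

```text
t 14.12 pos [0.5804 0.0211 0.0918] jawang 8.03 tilt [-0.003  0.    -1.   ] F [ 0.3  0.1 -1.9] w 0.06 q [ 0.43  0.44 -0.67  1.71  0.31  1.1  -0.2 ]
```

View pics/s11.png

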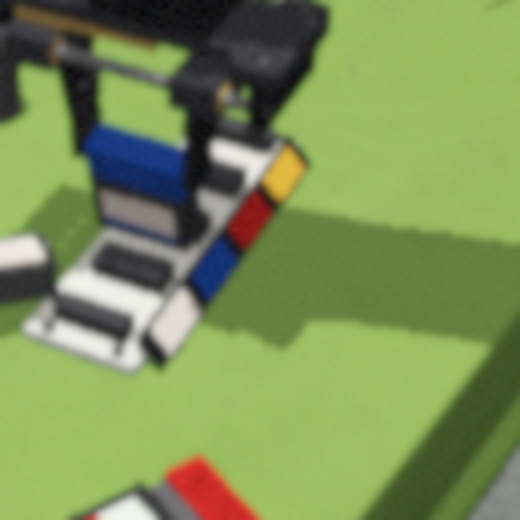

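Run:
```python
from h import *
s=cam("side")
a=np.radians(8.05);u=np.array([np.cos(a),np.sin(a),0]);v=np.array([-u[1],u[0],0]);R0=np.array([.586,-.018,0])
for z in(.018,.022,.026):
    P=plane(s,(np.array([(99,215),(187,244)])+.5)/4-.5+[270,180],z)-R0
    print(z,(P@u).round(4),(P@v).round(4))
P=plane(s,(np.array([(93,253),(170,280),(101,243),(174,268),(58,300),(130,325)])+.5)/4-.5+[270,180],.022)-R0
print((P@u).round(4),(P@v).round(4))
```

```text
0.018 [ 0.0384 -0.0204] [0.0199 0.0201]
0.022 [ 0.036  -0.0224] [0.0242 0.0244]
0.026 [ 0.0336 -0.0245] [0.0285 0.0287]
[ 0.0225 -0.0278  0.0227 -0.0252  0.0205 -0.0249] [0.0564 0.0573 0.0464 0.0469 0.1008 0.1007]
```

Emit:
{"api": "drive_tool", "payload": {"moves": "-0.001 0.009 0 0 1;0 0 0 0 1;0 0 -0.008 0 1;0 0 -0.005 0 1;0 0 0 0 1"}}

```text
time: 14.85
ee_pos: [0.5814, 0.0304, 0.0814]
eef_rot: [0.464, 0.533, -0.463, 0.534]
ft_force: [0.2, 0.2, 5.3]
width: 0.06
```

```bash
python3 -c "
from h import *;st();cam('side','s12',(270,180,400,310))"
```

```text
t 14.85 pos [0.5814 0.0304 0.0814] jawang 8.04 tilt [ 0.002 -0.    -1.   ] F [0.2 0.2 5.3] w 0.06 q [ 0.41  0.46 -0.67  1.72  0.32  1.07 -0.22]
```

View pics/s12.png

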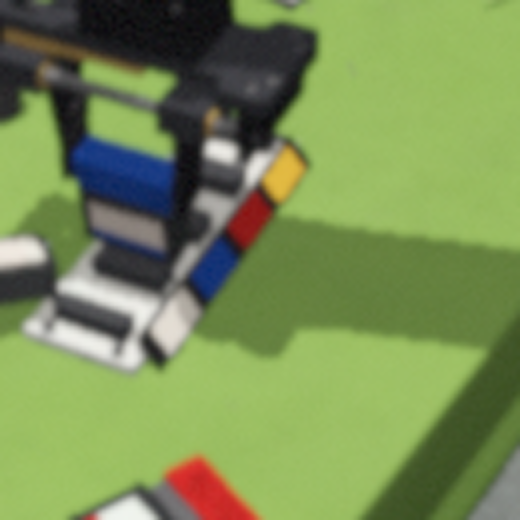

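Emit:
{"api": "drive_tool", "payload": {"moves": "0 0 0.003 0 1;0 0.004 0 0 1;0 0 -0.003 0 1;0 0 -0.003 0 1;0 0 0 0 1"}}

```text
time: 15.52
ee_pos: [0.5806, 0.0346, 0.0783]
eef_rot: [0.464, 0.534, -0.464, 0.534]
ft_force: [-3.8, -0.1, 8.8]
width: 0.0596
```

```bash
python3 -c "
from h import *;st();cam('side','s13',(280,190,360,270),k=7)"
```

```text
t 15.53 pos [0.5806 0.0346 0.0783] jawang 8.06 tilt [ 0.001 -0.    -1.   ] F [-3.8 -0.1  8.8] w 0.0596 q [ 0.41  0.46 -0.67  1.72  0.32  1.07 -0.23]
```

View pics/s13.png

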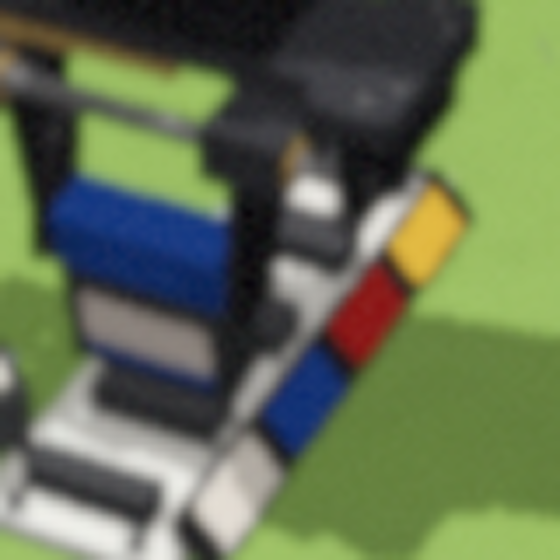

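Emit:
{"api": "drive_tool", "payload": {"moves": "0 0 0 0 1;0.0005 -0.003 0 0 1;0.0005 -0.003 0 0 1;0 -0.003 0 0 1;0 0 0 0 1", "newtons": 4}}

```text
time: 16.2
ee_pos: [0.5813, 0.0249, 0.0773]
eef_rot: [0.464, 0.534, -0.464, 0.534]
ft_force: [0.3, 0.5, -2.2]
width: 0.0601
```

```bash
python3 -c "
from h import *;st();cam('side','s14',(280,190,360,270),k=7)"
```

```text
t 16.2 pos [0.5813 0.0249 0.0773] jawang 8.01 tilt [-0. -0. -1.] F [ 0.3  0.5 -2.2] w 0.0601 q [ 0.42  0.46 -0.67  1.72  0.32  1.07 -0.21]
```

View pics/s14.png

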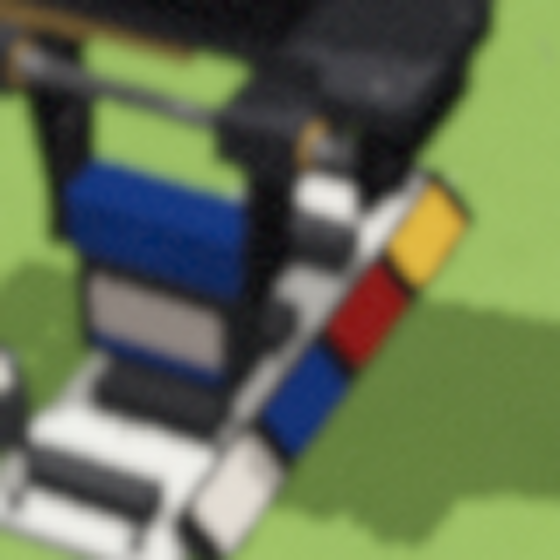

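Emit:
{"api": "drive_tool", "payload": {"moves": "0 0 -0.002 0 1;0.0005 -0.003 0 0 1;0.0005 -0.003 0 0 1;0.0005 -0.003 0 0 1;0.0005 -0.003 0 0 1;0 0 0 0 1", "newtons": 4}}

```text
time: 17.0
ee_pos: [0.5834, 0.0128, 0.0754]
eef_rot: [0.464, 0.534, -0.464, 0.534]
ft_force: [0.9, 0.4, -1.6]
width: 0.0602
```

```bash
python3 -c "
from h import *;st();cam('side','s15',(280,190,360,270),k=7)"
```

```text
t 17.0 pos [0.5834 0.0128 0.0754] jawang 8.01 tilt [-0. -0. -1.] F [ 0.9  0.4 -1.6] w 0.0602 q [ 0.44  0.47 -0.66  1.72  0.32  1.07 -0.19]
```

View pics/s15.png

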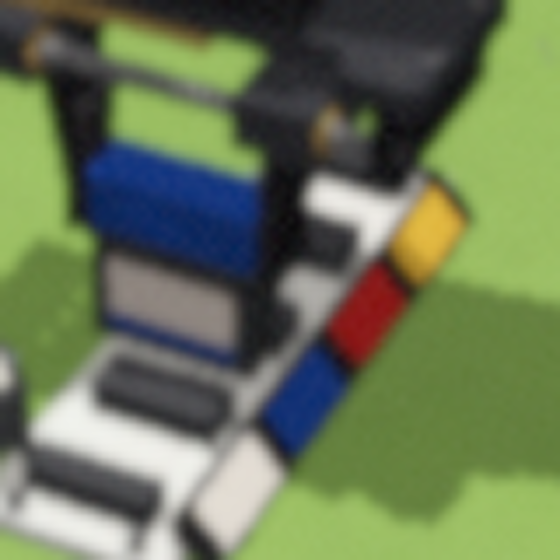

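```bash
cat > pz.py <<'E'
from h import *
a=np.radians(8.05);u=np.array([np.cos(a),np.sin(a),0]);v=np.array([-u[1],u[0],0]);R0=np.array([.586,-.018,0])
def uv(s,off,k,pts,z):
    P=plane(s,(np.array(pts)+.5)/k-.5+off,z)-R0; return np.c_[P@u,P@v].round(4)
def onside(s,off,k,pts,uu):
    o,d=rays(s,(np.array(pts)+.5)/k-.5+off); out=[]
    for e in d:
        t=(uu-(o-R0)@u)/(e@u);P=o+t*e;out.append([(P-R0)@v,P[2]])
    return np.array(out).round(4)
E
python3 - <<'E'
from pz import *
s=cam("side");t=cam("top")
st()
# side edges
print(onside(s,[280,190],7,[(87,185),(102,325)],.03-.0),onside(s,[280,190],7,[(258,277),(240,366)],-.03))
E
```

```text
t 17.15 pos [0.5834 0.0135 0.0755] jawang 8.05 tilt [-0.  0. -1.] F [ 0.3 -0.  -1.3] w 0.0602 q [ 0.43  0.47 -0.66  1.72  0.32  1.07 -0.19]
[[0.0441 0.089 ]
 [0.0363 0.0251]] [[0.041  0.0707]
 [0.0533 0.0429]]
```

Emit:
{"api": "drive_tool", "payload": {"moves": "0 0 -0.004 0 1;0 0 -0.004 0 1;0 0 0 0 1", "newtons": 4}}

```text
time: 17.52
ee_pos: [0.5831, 0.0134, 0.067]
eef_rot: [0.464, 0.534, -0.464, 0.534]
ft_force: [-0.9, 0.7, -1.2]
width: 0.0595
```

```bash
python3 -c "
from h import *;st();cam('side','s16',(280,190,360,270),k=7)"
```

```text
t 17.52 pos [0.5831 0.0134 0.067 ] jawang 8.05 tilt [-0.001  0.    -1.   ] F [-0.9  0.7 -1.2] w 0.0595 q [ 0.43  0.48 -0.66  1.72  0.33  1.05 -0.2 ]
```

View pics/s16.png

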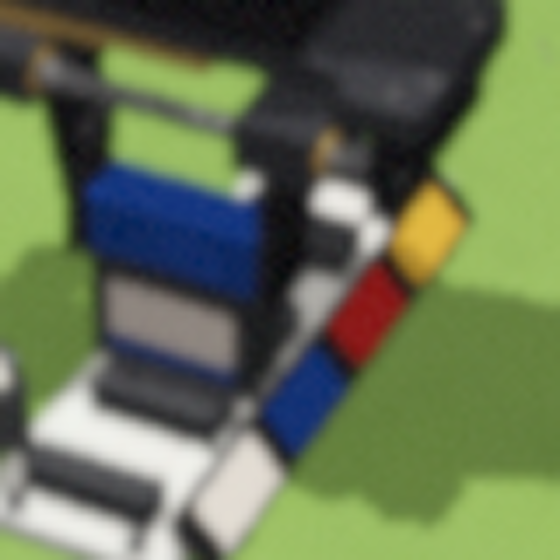

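Emit:
{"api": "drive_tool", "payload": {"moves": "0 0 -0.004 0 1;0 0 -0.003 0 1;0 0 0 0 1", "newtons": 4}}

```text
time: 17.95
ee_pos: [0.5834, 0.0133, 0.0604]
eef_rot: [0.464, 0.534, -0.464, 0.534]
ft_force: [-1.1, -0.9, -0.6]
width: 0.0601
```

Emit:
{"api": "drive_tool", "payload": {"moves": "0 0 -0.003 0 1;0 0 0 0 1", "newtons": 4}}

```text
time: 18.2
ee_pos: [0.5835, 0.0132, 0.0576]
eef_rot: [0.464, 0.534, -0.464, 0.534]
ft_force: [-1.0, -1.4, 1.1]
width: 0.0599
```

Emit:
{"api": "drive_tool", "payload": {"moves": "0 -0.003 0 0 1;0.0005 -0.003 -0.001 0 1;0 0 -0.001 0 1;0 0 0 0 1", "newtons": 4}}

```text
time: 18.7
ee_pos: [0.5841, 0.0073, 0.0557]
eef_rot: [0.464, 0.534, -0.464, 0.534]
ft_force: [-1.3, 0.1, 4.0]
width: 0.0602
```

```bash
python3 -c "
from h import *;st();cam('side','s17',(280,190,360,270),k=7)"
```

```text
t 18.7 pos [0.5841 0.0073 0.0557] jawang 8.04 tilt [ 0. -0. -1.] F [-1.3  0.1  4. ] w 0.0602 q [ 0.43  0.49 -0.65  1.73  0.34  1.03 -0.2 ]
```

View pics/s17.png

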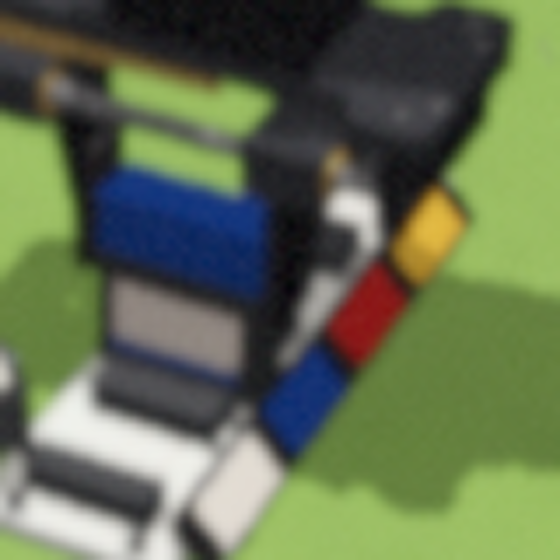

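Emit:
{"api": "drive_tool", "payload": {"moves": "0 0 0 0 1;0 0 -0.0015 0 1;0 0 0 0 1;0 0 0 0 0;0 0 0 0 0;0 0 0 0 0;0 0 0 0 0", "newtons": 8}}

```text
time: 19.62
ee_pos: [0.5839, 0.0073, 0.054]
eef_rot: [0.464, 0.534, -0.464, 0.534]
ft_force: [0.1, 0.6, 0.2]
width: 0.0858
```

```bash
python3 -c "
from h import *;st();cam('side','s18',(280,190,360,270),k=7)"
```

```text
t 19.62 pos [0.5839 0.0073 0.054 ] jawang 8.04 tilt [-0.  0. -1.] F [0.1 0.6 0.2] w 0.0858 q [ 0.43  0.49 -0.65  1.73  0.34  1.03 -0.2 ]
```

View pics/s18.png

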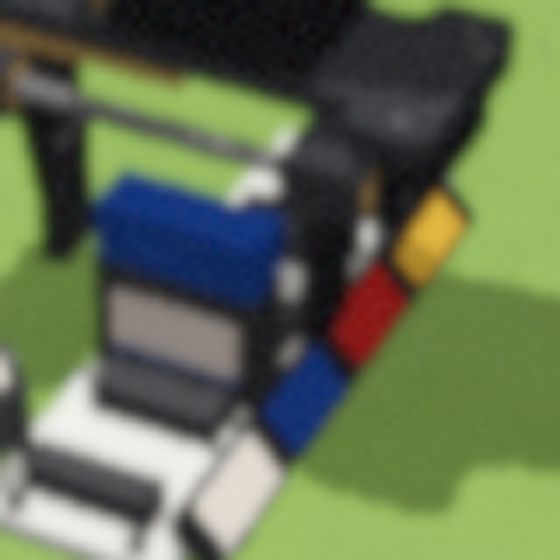

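Emit:
{"api": "drive_tool", "payload": {"moves": "0 0 0.03 0 0;0 0 0.035 0 0;0 0 0 0 1;0 0 0 0 1;0 0 0 0 1;0 0 0 0 1;0 0 0 0 1;0 0 0 0 1;0 0 0 0 1", "newtons": 10}}

```text
time: 20.8
ee_pos: [0.5839, 0.0074, 0.1191]
eef_rot: [0.464, 0.534, -0.464, 0.534]
ft_force: [0.5, 0.2, 0.5]
width: 0.0249
```

```bash
python3 -c "
from h import *;st();cam('side','s19',(270,180,350,260),k=7)"
```

```text
t 20.8 pos [0.5839 0.0074 0.1191] jawang 8.05 tilt [ 0.  0. -1.] F [0.5 0.2 0.5] w 0.0249 q [ 0.46  0.42 -0.68  1.68  0.28  1.14 -0.16]
```

View pics/s19.png

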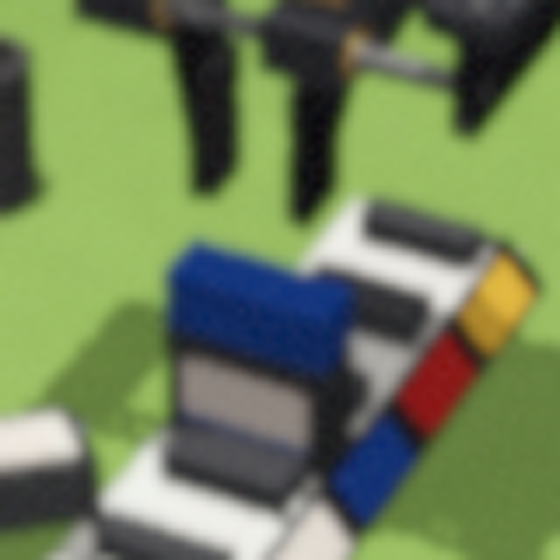

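Emit:
{"api": "drive_tool", "payload": {"moves": "0 0 -0.012 0 1;0 0 -0.012 0 1;0 0 -0.003 0 1;0 0 0 0 1"}}

```text
time: 21.35
ee_pos: [0.5837, 0.0075, 0.0917]
eef_rot: [0.464, 0.534, -0.464, 0.534]
ft_force: [0.5, -0.4, 0.0]
width: 0.0001
```

Emit:
{"api": "drive_tool", "payload": {"moves": "0 0 -0.003 0 1;0 0 0 0 1"}}

```text
time: 21.6
ee_pos: [0.5843, 0.0074, 0.0895]
eef_rot: [0.464, 0.534, -0.463, 0.534]
ft_force: [0.3, 0.6, 2.3]
width: 0.0005
```

Emit:
{"api": "drive_tool", "payload": {"moves": "0 0 -0.002 0 1;0 0 0 0 1"}}

```text
time: 21.85
ee_pos: [0.5847, 0.0074, 0.0893]
eef_rot: [0.464, 0.533, -0.463, 0.535]
ft_force: [-6.7, -1.4, 19.4]
width: 0.0002
```

Emit:
{"api": "drive_tool", "payload": {"moves": "0 0 0.04 0 1;0 0 0.04 0 0;-0.035 0.036 0 -9 0;-0.035 0.036 0 -9 0;-0.036 0.036 0 -9 0;-0.036 0.037 0 -1.5 0;0 0 0 0 0;0 0 0 0 0", "newtons": 3}}

```text
time: 22.85
ee_pos: [0.4424, 0.1518, 0.1673]
eef_rot: [0.581, 0.403, -0.581, 0.404]
ft_force: [0.2, -0.3, -0.7]
width: 0.0629
```

```bash
python3 -c "
from h import *;st();cam('side','s20',(200,140,380,335),k=3)
cam('top','t20',(195,145,395,285))"
```

```text
t 22.85 pos [0.4424 0.1518 0.1673] jawang -20.45 tilt [ 0.001 -0.    -1.   ] F [ 0.2 -0.3 -0.7] w 0.0629 q [ 0.32  0.09 -0.78  1.91  0.07  1.16 -0.84]
```

View pics/s20.png

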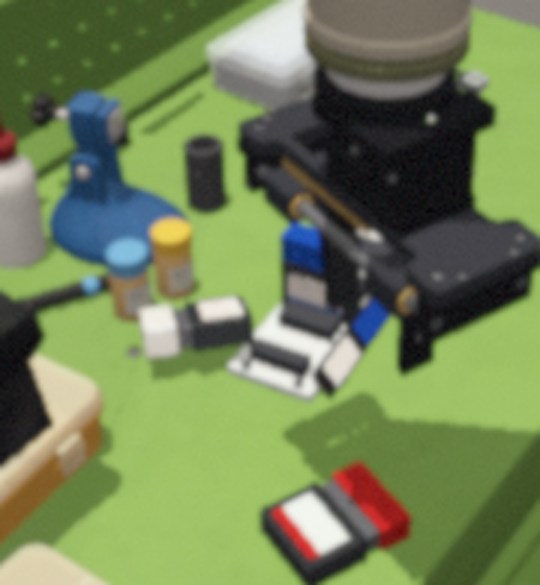

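View pics/t20.png

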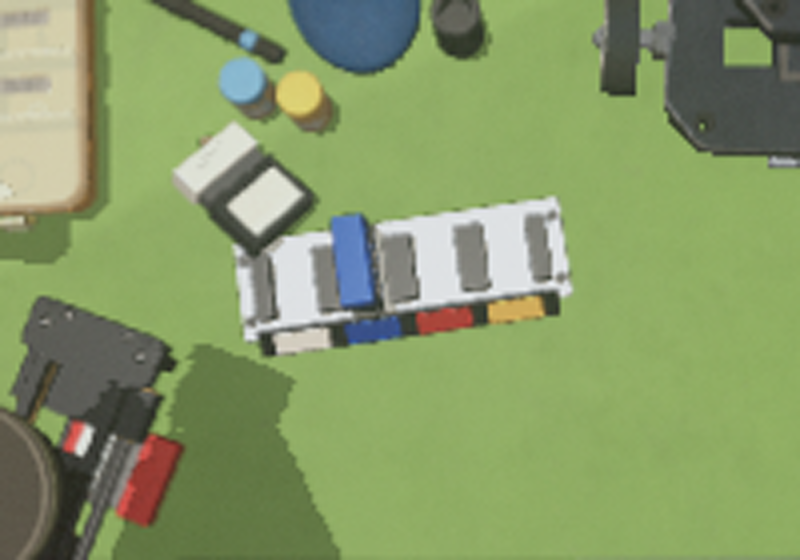

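Run:
```python
from pz import *
t=cam("top")
q=uv(t,[195,145],4,[(331,217),(363,213),(375,302),(342,308)],.078);print(q,q.mean(0))
```

```text
[[ 0.0329  0.0366]
 [ 0.0323  0.0153]
 [-0.0272  0.0154]
 [-0.0278  0.0373]] [0.00255 0.02615]
```

Emit:
{"api": "drive_tool", "payload": {"moves": "0 0.001 -0.04 0 0;0 0 -0.05 0 0;0 0 -0.03 0 0;0 0 -0.02 0 0;0 0 -0.0125 0 0;0 0 0 0 0;0 0 0 0 1;0 0 0 0 1;0 0 0 0 1;0 0 0 0 1", "newtons": 3}}

```text
time: 24.25
ee_pos: [0.442, 0.1534, 0.0149]
eef_rot: [0.581, 0.403, -0.581, 0.403]
ft_force: [-1.3, -0.3, 3.6]
width: 0.06
```

Emit:
{"api": "drive_tool", "payload": {"moves": "0.0009 0.0024 0.009 0 1;0.0009 0.0024 0.008 0 1;0.0016 0.0044 0.0075 0 1;0.0016 0.0044 0.0075 0 1;0.0022 0.006 0.006 0 1;0.0022 0.006 0.006 0 1;0.0027 0.0073 0.0042 0 1;0.0027 0.0073 0.0042 0 1;0.003 0.008 0.002 0 1;0.003 0.008 0.002 0 1;0.003 0.008 0 0 1;0.003 0.008 0 0 1;0 0 0 0 1", "newtons": 3.5}}

```text
time: 25.88
ee_pos: [0.4688, 0.2265, 0.0709]
eef_rot: [0.581, 0.404, -0.58, 0.403]
ft_force: [-0.2, -0.2, 1.6]
width: 0.06
```

```bash
python3 -c "
from h import *;st();cam('side','s21',(220,200,360,340),k=4)"
```

```text
t 25.88 pos [0.4688 0.2265 0.0709] jawang -20.4 tilt [ 0.     0.001 -1.   ] F [-0.2 -0.2  1.6] w 0.06 q [ 0.12  0.36 -0.76  1.88  0.29  1.01 -1.12]
```

View pics/s21.png

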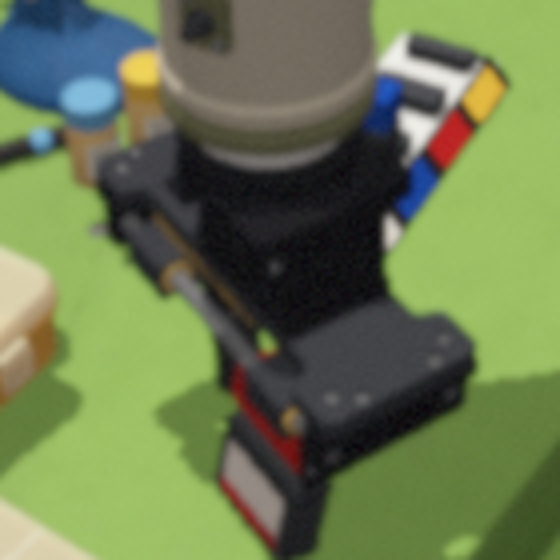

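Run:
```python
from h import *
s=cam("side")
a=np.radians(-20.4);u=np.array([np.cos(a),np.sin(a),0]);v=np.array([-u[1],u[0],0]);c=np.array([.4688,.2265,0])
for l in(0,.1,.2,.3):
    # bottom +v face corners, lean l with bottom toward +v about grip at z .075
    ax=-np.array([0,0,1])*np.cos(l)+v*np.sin(l); n=v*np.cos(l)+np.array([0,0,1])*np.sin(l)
    g=c+[0,0,.0709+.004]
    Q=[g+ax*D+n*.011+su*.03*u for D in(.012,.068) for su in(1,-1)]
    print(l,((proj(s,Q)-[220,200]+.5)*4-.5).round(0).tolist(),[round(q[2],3) for q in Q])
```

```text
0 [[225.0, 397.0], [295.0, 480.0], [230.0, 475.0], [298.0, 558.0]] [np.float64(0.063), np.float64(0.063), np.float64(0.007), np.float64(0.007)]
0.1 [[223.0, 396.0], [293.0, 479.0], [218.0, 479.0], [285.0, 563.0]] [np.float64(0.064), np.float64(0.064), np.float64(0.008), np.float64(0.008)]
0.2 [[221.0, 395.0], [291.0, 478.0], [206.0, 483.0], [273.0, 567.0]] [np.float64(0.065), np.float64(0.065), np.float64(0.01), np.float64(0.01)]
0.3 [[219.0, 394.0], [289.0, 477.0], [195.0, 485.0], [261.0, 570.0]] [np.float64(0.067), np.float64(0.067), np.float64(0.013), np.float64(0.013)]
```

Emit:
{"api": "drive_tool", "payload": {"moves": "0 0 -0.001 0 1;0.0015 0.0037 0 0 1;0.0015 0.0037 0 0 1;0.0015 0.0037 0 0 1;0.001 0.0028 0 0 1;0 0 0 0 1", "newtons": 3}}

```text
time: 26.72
ee_pos: [0.4742, 0.2397, 0.0698]
eef_rot: [-0.581, -0.403, 0.581, -0.403]
ft_force: [-0.2, -0.2, -1.3]
width: 0.0597
```

```bash
python3 -c "
from h import *;st();cam('side','s22',(220,200,360,340),k=4)"
```

```text
t 26.73 pos [0.4742 0.2397 0.0698] jawang -20.44 tilt [-0.  0. -1.] F [-0.2 -0.2 -1.3] w 0.0597 q [ 0.09  0.39 -0.75  1.86  0.31  1.02 -1.14]
```

View pics/s22.png

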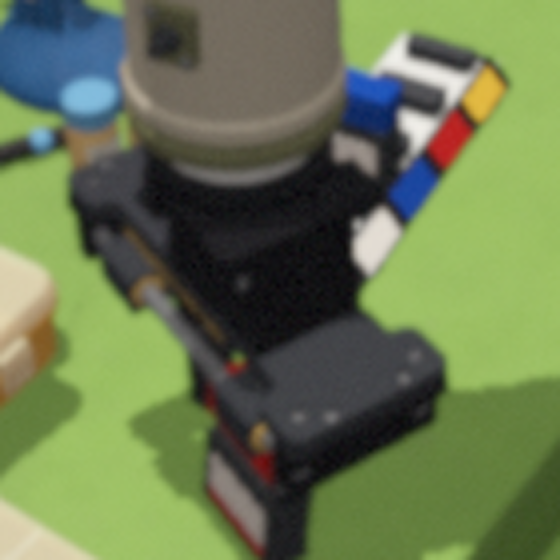

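Emit:
{"api": "drive_tool", "payload": {"moves": "0 0 -0.003 0 1;0.001 0.002 0 0 1;0 0 0 0 1", "newtons": 4}}

```text
time: 27.15
ee_pos: [0.4752, 0.2415, 0.0669]
eef_rot: [-0.581, -0.403, 0.581, -0.403]
ft_force: [-0.6, -0.4, -0.5]
width: 0.06
```

Emit:
{"api": "drive_tool", "payload": {"moves": "0.001 0.002 -0.002 0 1;0 0 0 0 1", "newtons": 4}}

```text
time: 27.4
ee_pos: [0.4762, 0.244, 0.065]
eef_rot: [0.581, 0.404, -0.581, 0.403]
ft_force: [-1.2, 0.9, 2.2]
width: 0.06
```

Emit:
{"api": "drive_tool", "payload": {"moves": "0 0 -0.002 0 1;0 0 0 0 1", "newtons": 4}}

```text
time: 27.65
ee_pos: [0.4762, 0.2436, 0.0629]
eef_rot: [0.581, 0.403, -0.581, 0.403]
ft_force: [-0.9, 1.3, 2.2]
width: 0.0604
```

Emit:
{"api": "drive_tool", "payload": {"moves": "0 0 -0.003 0 1;0 0 -0.002 0 1;0 0 0 0 1", "newtons": 8}}

```text
time: 28.02
ee_pos: [0.4762, 0.2436, 0.0578]
eef_rot: [0.581, 0.403, -0.581, 0.403]
ft_force: [-0.3, 2.4, 3.0]
width: 0.0601
```

```bash
python3 -c "
from h import *;st();cam('side','s23',(220,200,360,340),k=4)"
```

```text
t 28.02 pos [0.4762 0.2436 0.0578] jawang -20.45 tilt [ 0.  0. -1.] F [-0.3  2.4  3. ] w 0.0601 q [ 0.07  0.41 -0.74  1.86  0.33  1.   -1.16]
```

View pics/s23.png

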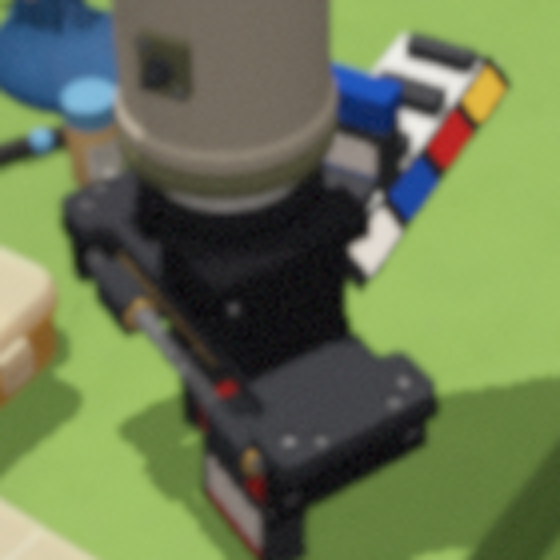

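Emit:
{"api": "drive_tool", "payload": {"moves": "0 0 -0.002 0 1;0 0 -0.001 0 1;0 0 0 0 1", "newtons": 10}}

```text
time: 28.45
ee_pos: [0.4766, 0.2446, 0.0559]
eef_rot: [0.581, 0.404, -0.58, 0.403]
ft_force: [-3.3, 3.6, 10.9]
width: 0.0598
```

Emit:
{"api": "drive_tool", "payload": {"moves": "0 0 -0.002 0 1;0 0 0 0 1", "newtons": 10}}

```text
time: 28.7
ee_pos: [0.4766, 0.2446, 0.0538]
eef_rot: [0.581, 0.404, -0.58, 0.403]
ft_force: [-2.0, 4.1, 10.0]
width: 0.0598
```

Emit:
{"api": "drive_tool", "payload": {"moves": "0 0 0.002 0 1;0 0 0 0 0;0 0 0 0 0;0 0 0 0 0;0 0 0 0 0;0 0 0.03 0 0;0 0 0.04 0 0;-0.02 -0.05 0.01 0 0;0 -0.05 0 0 0;0 0 0 0 0", "newtons": 10}}

```text
time: 29.95
ee_pos: [0.4566, 0.1393, 0.135]
eef_rot: [-0.582, -0.401, 0.582, -0.402]
ft_force: [-0.4, 1.1, 0.6]
width: 0.0871
```

```bash
python3 -c "
from h import *;st();cam('side','s24',(200,170,380,340),k=3)
cam('top','t24',(180,145,380,285))"
```

```text
t 29.95 pos [0.4566 0.1393 0.135 ] jawang -20.79 tilt [ 0.001 -0.002 -1.   ] F [-0.4  1.1  0.6] w 0.0871 q [ 0.33  0.16 -0.77  1.93  0.13  1.1  -0.85]
```

View pics/s24.png

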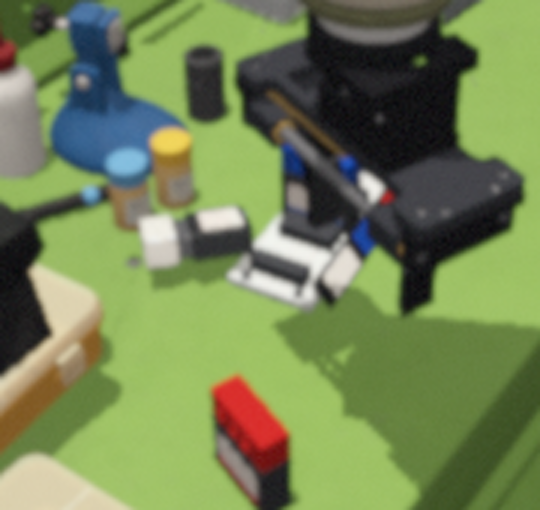

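View pics/t24.png

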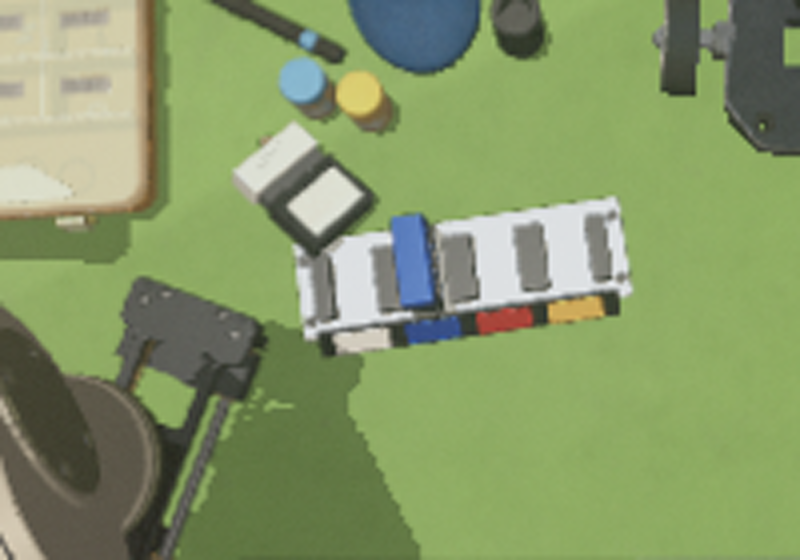

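Run:
```python
from h import *
s=cam("side","s25",(255,270,310,345),k=7)
P=plane(s,(np.array([(214,387),(239,377),(289,431),(263,446)])+.5)/3-.5+[200,170],.07);print(P.round(4),P.mean(0).round(4))
d=P[0]-P[3]+P[1]-P[2];print(np.degrees(np.arctan2(d[1],d[0])))
```

```text
[[0.504  0.2362 0.07  ]
 [0.4965 0.2209 0.07  ]
 [0.4455 0.2379 0.07  ]
 [0.4513 0.2558 0.07  ]] [0.4743 0.2377 0.07  ]
-19.440692390718837
```

View pics/s25.png

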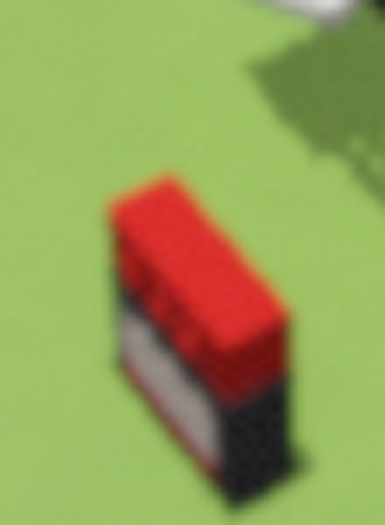

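Run:
```python
from h import *
s=cam("side")
P=plane(s,(np.array([(109,208),(174,172),(290,312),(226,352)])+.5)/7-.5+[255,270],.07);print(P.round(4),P.mean(0).round(4))
d=P[0]-P[3]+P[1]-P[2];print(np.degrees(np.arctan2(d[1],d[0])),np.linalg.norm(P[0]-P[1]),np.linalg.norm(P[0]-P[3]))
P=plane(s,(np.array([(122,365),(232,508),(298,463)])+.5)/7-.5+[255,270],.0);print(P.round(4),((P[0]+P[2])/2).round(4))
```

```text
[[0.5043 0.2383 0.07  ]
 [0.4982 0.2184 0.07  ]
 [0.4444 0.2394 0.07  ]
 [0.4499 0.259  0.07  ]] [0.4742 0.2388 0.07  ]
-21.054802694688938 0.020811512793240044 0.05822451815040519
[[0.5077 0.2342 0.    ]
 [0.4534 0.2552 0.    ]
 [0.4477 0.2333 0.    ]] [0.4777 0.2337 0.    ]
```

Emit:
{"api": "drive_tool", "payload": {"moves": "0.008 0.049 0 0 0;0.011 0.049 0 0 0;0 0 0 0 0;0 0 -0.045 0 0;0 0 -0.03 0 0;0 0 -0.012 0 0;0 0 0 0 0;0 0 0 0 1;0 0 0 0 1;0 0 0 0 1;0 0 0 0 1", "newtons": 15}}

```text
time: 31.52
ee_pos: [0.4755, 0.2415, 0.0484]
eef_rot: [0.581, 0.403, -0.581, 0.403]
ft_force: [-0.2, -0.3, 3.8]
width: 0.0592
```

Emit:
{"api": "drive_tool", "payload": {"moves": "0 0 0.03 0 1;0 0 0.03 0 1;0 0 0 0 1", "newtons": 15}}

```text
time: 31.9
ee_pos: [0.4763, 0.2421, 0.1098]
eef_rot: [0.582, 0.403, -0.58, 0.404]
ft_force: [0.2, -0.0, -2.6]
width: 0.0596
```

```bash
python3 -c "
from h import *;st();cam('side','s26',(220,170,360,340),k=3)"
```

```text
t 31.9 pos [0.4763 0.2421 0.1098] jawang -20.46 tilt [ 0.003  0.001 -1.   ] F [ 0.2 -0.  -2.6] w 0.0596 q [ 0.13  0.34 -0.8   1.82  0.28  1.09 -1.12]
```

View pics/s26.png

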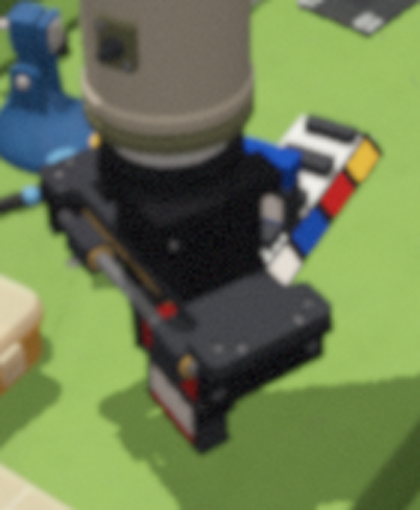

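Emit:
{"api": "drive_tool", "payload": {"moves": "0 0 0.04 0 1;0.014 -0.035 0 3.6 1;0.014 -0.035 0 3.6 1;0.014 -0.035 0 3.6 1;0.014 -0.035 0 3.6 1;0.014 -0.035 0 3.6 1;0.014 -0.035 0 3.6 1;0.014 -0.035 0 3.6 1;0.014 -0.037 0 3.3 1;0 0 0 0 1;0 0 0 0 1", "newtons": 15}}

```text
time: 33.33
ee_pos: [0.5865, -0.04, 0.1467]
eef_rot: [0.464, 0.535, -0.464, 0.533]
ft_force: [-0.8, -0.0, -2.6]
width: 0.0599
```

```bash
python3 -c "
from h import *;st();cam('side','s27',(270,130,400,270),k=4)"
```

```text
t 33.33 pos [ 0.5865 -0.04    0.1467] jawang 8.03 tilt [-0.002  0.001 -1.   ] F [-0.8 -0.  -2.6] w 0.0599 q [ 0.57  0.41 -0.73  1.64  0.29  1.2  -0.07]
```

View pics/s27.png

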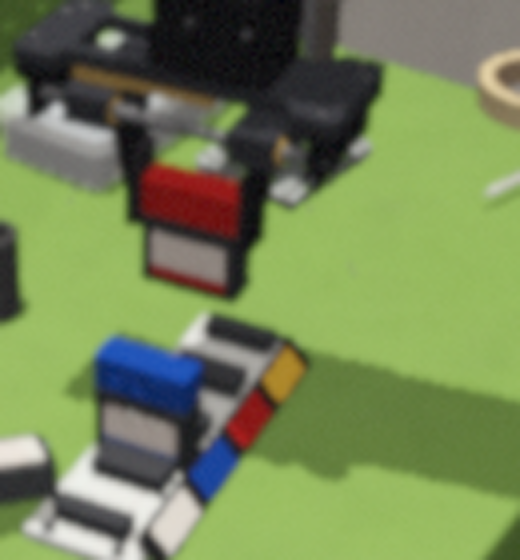

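Run:
```python
from pz import *
s=cam("side")
p=[.5865,-.040,0]
for off in(0,-.004,-.008):
    c=np.array(p)+off*v
    Q=[c+su*.03*u+.011*v+[0,0,z] for z in(.0983,.1683) for su in(1,-1)]
    print(off,((proj(s,Q)-[270,130]+.5)*4-.5).round(0).tolist())
```

```text
0 [[139.0, 284.0], [232.0, 311.0], [138.0, 181.0], [235.0, 207.0]]
-0.004 [[142.0, 280.0], [235.0, 307.0], [142.0, 178.0], [238.0, 204.0]]
-0.008 [[145.0, 277.0], [238.0, 304.0], [145.0, 174.0], [242.0, 200.0]]
```

Emit:
{"api": "drive_tool", "payload": {"moves": "0.002 0.002 0 0 1;0 0 -0.04 0 1;0 0 -0.028 0 1;0 0 0 0 1"}}

```text
time: 33.92
ee_pos: [0.5878, -0.0379, 0.0782]
eef_rot: [0.463, 0.535, -0.464, 0.533]
ft_force: [0.4, 0.7, -1.6]
width: 0.0597
```

```bash
python3 -c "
from h import *;st();cam('side','s28',(270,170,380,280),k=5)"
```

```text
t 33.92 pos [ 0.5878 -0.0379  0.0782] jawang 8.1 tilt [-0.004  0.001 -1.   ] F [ 0.4  0.7 -1.6] w 0.0597 q [ 0.54  0.49 -0.7   1.7   0.34  1.09 -0.12]
```

View pics/s28.png

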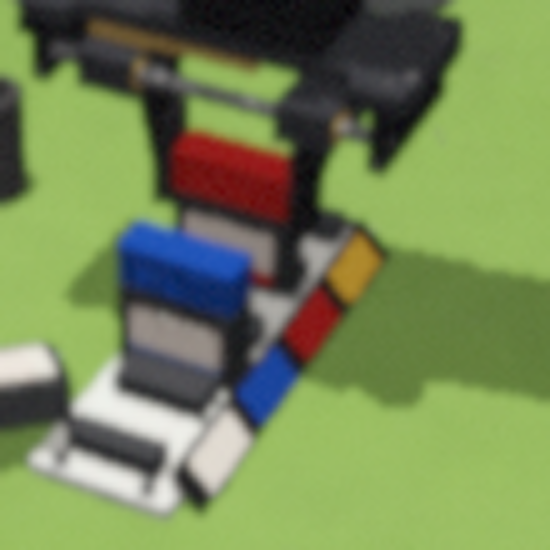

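Emit:
{"api": "drive_tool", "payload": {"moves": "0 0 -0.008 0 1;0 0 -0.005 0 1;0 0 0 0 1", "newtons": 10}}

```text
time: 34.35
ee_pos: [0.5891, -0.0385, 0.067]
eef_rot: [0.464, 0.534, -0.464, 0.534]
ft_force: [0.0, -0.0, -1.6]
width: 0.0599
```

Emit:
{"api": "drive_tool", "payload": {"moves": "0 0 -0.004 0 1;0 0 -0.003 0 1;0 0 0 0 1", "newtons": 10}}

```text
time: 34.72
ee_pos: [0.589, -0.0385, 0.0597]
eef_rot: [0.464, 0.534, -0.464, 0.534]
ft_force: [0.3, 0.3, -1.8]
width: 0.0598
```

Emit:
{"api": "drive_tool", "payload": {"moves": "0 0 -0.003 0 1;0 0 0 0 1"}}

```text
time: 34.98
ee_pos: [0.5891, -0.0385, 0.0567]
eef_rot: [0.464, 0.534, -0.464, 0.534]
ft_force: [0.3, 0.2, -1.3]
width: 0.0602
```

Emit:
{"api": "drive_tool", "payload": {"moves": "0 0 -0.001 0 1;0 0 0 0 1;0 0 0 0 0;0 0 0 0 0;0 0 0 0 0;0 0 0 0 0;0 0 0.03 0 0;0 0 0.04 0 1;0 0 0 0 1;0 0 0 0 1;0 0 0 0 1;0 0 0 0 1;0 0 0 0 1", "newtons": 10}}

```text
time: 36.6
ee_pos: [0.589, -0.0385, 0.1256]
eef_rot: [0.464, 0.534, -0.464, 0.534]
ft_force: [-0.3, -0.3, -0.8]
width: 0.0348
```

```bash
python3 -c "
from h import *;st();cam('side','s29',(270,150,380,270),k=5)"
```

```text
t 36.6 pos [ 0.589  -0.0385  0.1256] jawang 8.05 tilt [-0.001  0.    -1.   ] F [-0.3 -0.3 -0.8] w 0.0348 q [ 0.56  0.43 -0.72  1.66  0.31  1.17 -0.09]
```

View pics/s29.png

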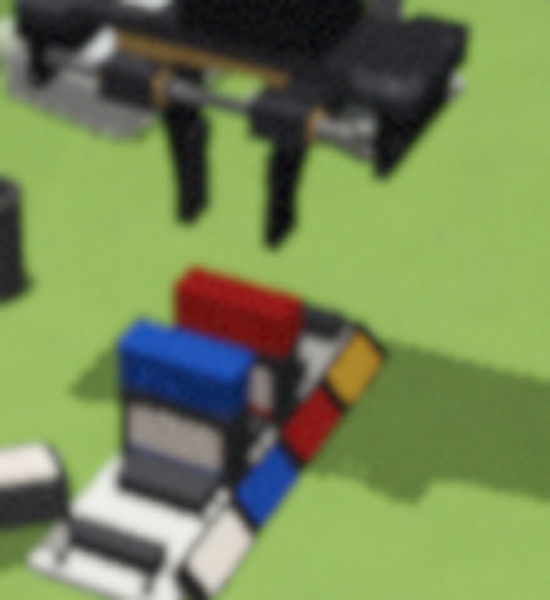

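Emit:
{"api": "drive_tool", "payload": {"moves": "0.0005 -0.004 -0.015 0 1;0 0 -0.016 0 1;0 0 -0.002 0 1;0 0 0 0 1"}}

```text
time: 37.15
ee_pos: [0.5896, -0.0423, 0.0927]
eef_rot: [0.464, 0.534, -0.464, 0.534]
ft_force: [-0.8, 0.1, 0.1]
width: 0.001
```

Emit:
{"api": "drive_tool", "payload": {"moves": "0 0 -0.003 0 1;0 0 0 0 1"}}

```text
time: 37.4
ee_pos: [0.5898, -0.0425, 0.09]
eef_rot: [0.464, 0.534, -0.464, 0.534]
ft_force: [-0.6, 0.4, 0.6]
width: 0.0006
```

Emit:
{"api": "drive_tool", "payload": {"moves": "0 0 -0.002 0 1;0 0 0 0 1"}}

```text
time: 37.65
ee_pos: [0.5902, -0.0425, 0.0894]
eef_rot: [0.464, 0.533, -0.464, 0.534]
ft_force: [-4.4, -0.5, 12.1]
width: 0.0006
```

Emit:
{"api": "drive_tool", "payload": {"moves": "0 0 0.04 0 1;0 0 0.04 0 0;-0.035 -0.03 0 0 0;-0.035 -0.03 0 0 0;-0.035 -0.03 0 0 0;-0.03 -0.03 0 0 0;0 0 0 0 0;0 0 0 0 0"}}

```text
time: 38.65
ee_pos: [0.4552, -0.1621, 0.1683]
eef_rot: [0.464, 0.534, -0.463, 0.534]
ft_force: [0.1, 0.7, -0.4]
width: 0.0628
```

Run:
```python
from pz import *
st();s=cam('side','s30',(220,180,360,280),k=5)
t=cam('top','t30',(225,145,365,245),k=5)
for n,c in(("s",s),("t",t)): np.savez(f"/tmp/{n}.npz",c["color"])
```

```text
t 38.65 pos [ 0.4552 -0.1621  0.1683] jawang 8.05 tilt [ 0.001 -0.    -1.   ] F [ 0.1  0.7 -0.4] w 0.0628 q [ 0.92  0.13 -0.71  1.88  0.09  1.17  0.32]
```

View pics/s30.png

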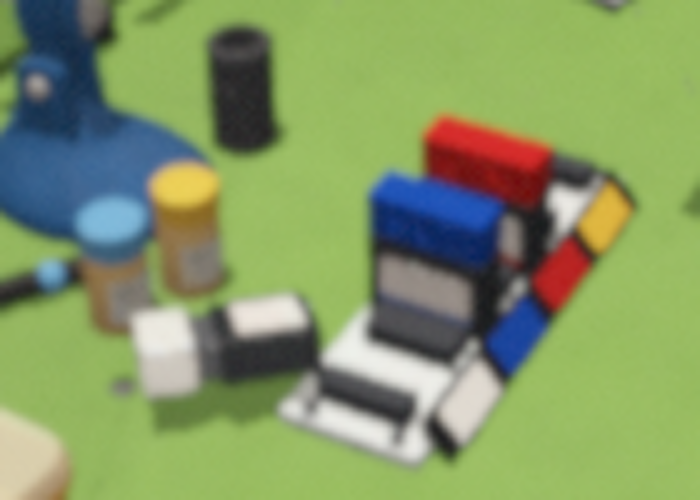

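View pics/t30.png

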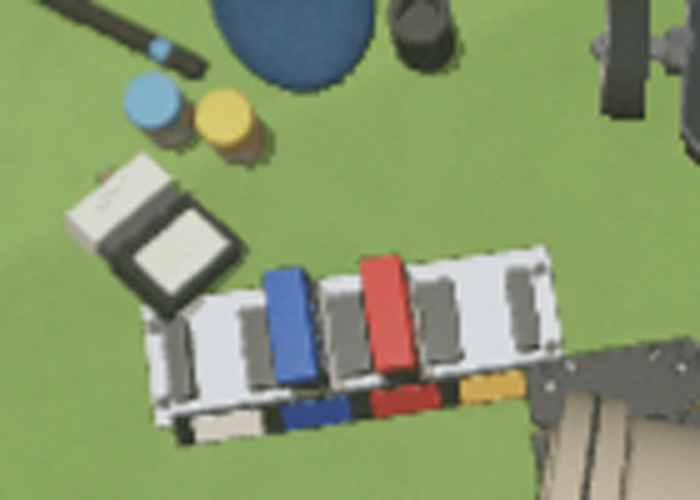

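Run:
```python
from pz import *
s=cam("side");t=cam("top")
T=lambda p:(np.array(p)+.5)/5-.5+[225,145]
S=lambda p:(np.array(p)+.5)/5-.5+[220,180]
X=tri(t,T([(228,247),(163,292),(200,208),(133,250),(143,153),(67,217),(170,317),(245,250)]),s,S([(295,293),(310,328),(229,305),(233,336),(182,308),(136,357),(318,345),(300,293)]))
print(X.round(4))
for z in (.022,.03):
  P=plane(t,T([(143,153),(67,217),(170,317),(245,250)]),z);print(P.round(4))
V=plane(t,T([(155,102),(225,118)]),.06);print("vials",V.round(4))
q=uv(t,[225,145],5,[(362,260),(400,256),(414,367),(376,374)],.078);print("red",q.round(4),q.mean(0))
q=uv(t,[225,145],5,[(265,271),(303,267),(319,378),(278,386)],.078);print("blue",q.round(4),q.mean(0))
```

```text
[[6.350e-01 5.040e-02 2.600e-02 4.000e-04]
 [6.050e-01 8.160e-02 4.230e-02 6.800e-03]
 [6.594e-01 6.820e-02 1.880e-02 1.400e-03]
 [6.311e-01 1.008e-01 3.750e-02 2.500e-03]
 [6.797e-01 9.340e-02 2.840e-02 2.070e-02]
 [6.516e-01 1.386e-01 4.120e-02 2.200e-03]
 [5.958e-01 8.110e-02 3.520e-02 1.900e-03]
 [6.359e-01 4.280e-02 1.980e-02 3.500e-03]]
[[0.6903 0.1003 0.022 ]
 [0.6541 0.1429 0.022 ]
 [0.5966 0.0832 0.022 ]
 [0.634  0.0415 0.022 ]]
[[0.6886 0.0986 0.03  ]
 [0.6527 0.1409 0.03  ]
 [0.5956 0.0817 0.03  ]
 [0.6327 0.0403 0.03  ]]
vials [[0.7105 0.0863 0.06  ]
 [0.7009 0.0475 0.06  ]]
red [[ 0.031  -0.0156]
 [ 0.03   -0.0357]
 [-0.0291 -0.0346]
 [-0.0298 -0.0145]] [ 0.000525 -0.0251  ]
blue [[ 0.033   0.036 ]
 [ 0.032   0.0158]
 [-0.0274  0.0154]
 [-0.0283  0.0372]] [0.002325 0.0261  ]
```

Run:
```python
from pz import *
t=cam("top","t31",(215,95,345,195),k=6)
print(plane(t,[(272,115),(285,130),(296,135),(283,162)],.1).round(3));print(plane(t,[(283,162),(283,130)],.03).round(3))
```

```text
[[ 0.838  0.037  0.1  ]
 [ 0.795  0.001  0.1  ]
 [ 0.781 -0.028  0.1  ]
 [ 0.708  0.006  0.1  ]]
[[0.725 0.015 0.03 ]
 [0.819 0.016 0.03 ]]
```

View pics/t31.png

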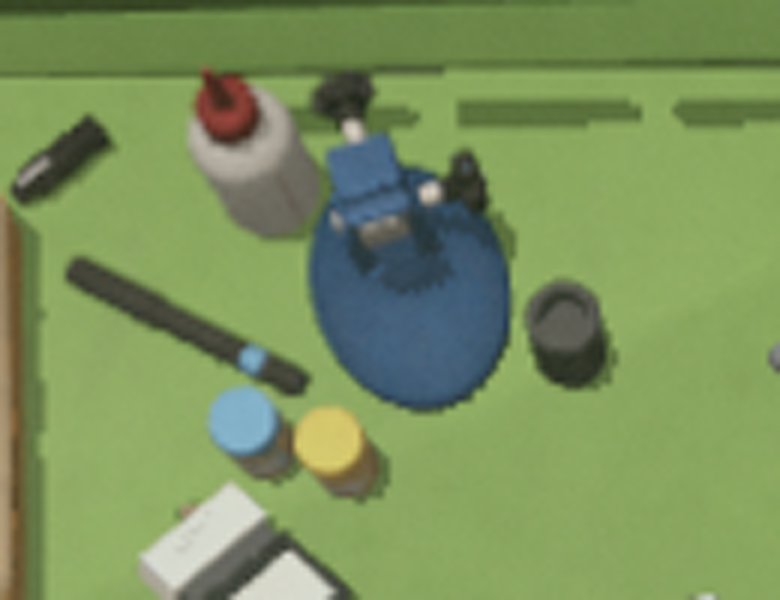

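Emit:
{"api": "drive_tool", "payload": {"moves": "0.03 0.041 0 -8.7 0.17;0.03 0.041 0 -8.7 0.17;0.03 0.041 0 -8.7 0.17;0.03 0.041 0 -8.7 0.17;0.03 0.041 0 -8.7 0.17;0.031 0.041 0 -8.5 0.17;0 0 0 0 0.17;0 0 0 0 0.17", "newtons": 5}}

```text
time: 39.9
ee_pos: [0.6355, 0.0836, 0.1674]
eef_rot: [-0.65, -0.277, 0.651, -0.277]
ft_force: [0.3, 0.3, 0.4]
width: 0.0726
```

```bash
python3 -c "
from h import *;st();cam('side','s32',(200,130,360,280),k=4)"
```

```text
t 39.9 pos [0.6355 0.0836 0.1674] jawang -43.84 tilt [-0.001 -0.    -1.   ] F [0.3 0.3 0.4] w 0.0726 q [ 0.29  0.49 -0.67  1.47  0.31  1.29 -1.18]
```

View pics/s32.png

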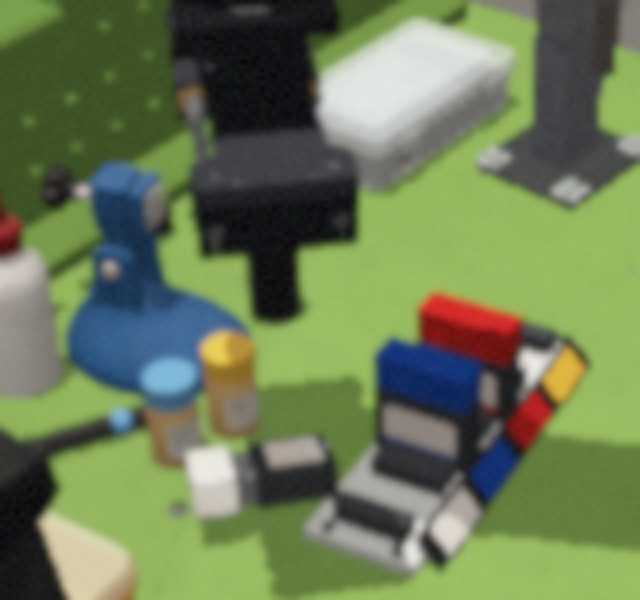

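Emit:
{"api": "drive_tool", "payload": {"moves": "0 0 -0.05 0 0.17;0 0 -0.045 0 0.17;0 0 -0.01 0 0.17;0 0 0 0 0.17"}}

```text
time: 40.45
ee_pos: [0.6359, 0.0826, 0.0638]
eef_rot: [0.651, 0.276, -0.651, 0.276]
ft_force: [-0.4, 0.8, 0.1]
width: 0.072
```

```bash
python3 -c "
from h import *;st();cam('side','s33',(200,160,320,280),k=5)"
```

```text
t 40.45 pos [0.6359 0.0826 0.0638] jawang -43.98 tilt [ 0. -0. -1.] F [-0.4  0.8  0.1] w 0.072 q [ 0.27  0.59 -0.64  1.57  0.38  1.11 -1.22]
```

View pics/s33.png

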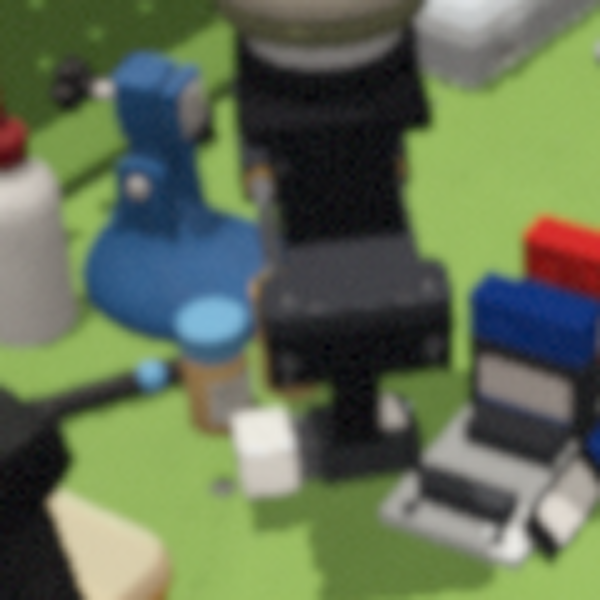

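Emit:
{"api": "drive_tool", "payload": {"moves": "0 0 -0.008 0 0.17;0 0 -0.008 0 0.17;0 0 0 0 0.17"}}

```text
time: 40.88
ee_pos: [0.6353, 0.0833, 0.0463]
eef_rot: [-0.65, -0.277, 0.651, -0.277]
ft_force: [-0.4, -0.5, -0.0]
width: 0.0721
```

Emit:
{"api": "drive_tool", "payload": {"moves": "0 0 -0.007 0 0.17;0 0 -0.006 0 0.17;0 0 0 0 0.17"}}

```text
time: 41.25
ee_pos: [0.6352, 0.0833, 0.0332]
eef_rot: [-0.65, -0.277, 0.651, -0.277]
ft_force: [0.1, 0.2, -0.1]
width: 0.0724
```

Emit:
{"api": "drive_tool", "payload": {"moves": "0 0 -0.005 0 0.17;0 0 -0.004 0 0.17;0 0 0 0 0.17"}}

```text
time: 41.62
ee_pos: [0.6354, 0.0834, 0.0245]
eef_rot: [-0.651, -0.277, 0.651, -0.277]
ft_force: [0.5, -0.4, -0.5]
width: 0.0724
```

```bash
python3 -c "
from h import *;st();cam('side','s34',(220,190,340,290),k=5)"
```

```text
t 41.62 pos [0.6354 0.0834 0.0245] jawang -43.93 tilt [-0.001 -0.    -1.   ] F [ 0.5 -0.4 -0.5] w 0.0724 q [ 0.26  0.64 -0.62  1.59  0.41  1.05 -1.24]
```

View pics/s34.png

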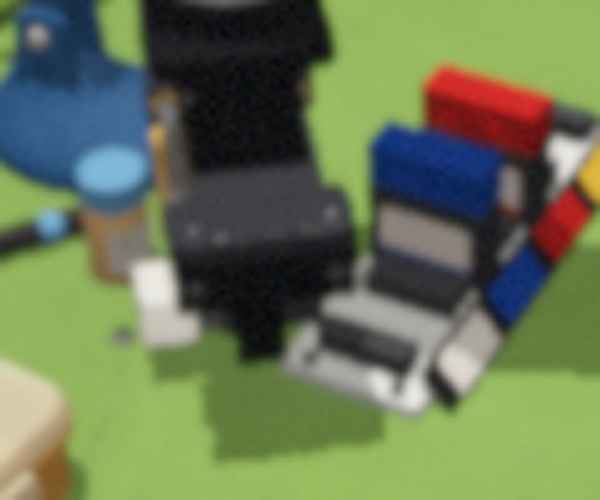

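Emit:
{"api": "drive_tool", "payload": {"moves": "0 0 0 0 1;0 0 0 0 1;0 0 0 0 1;0 0 0 0 1;0 0 0 0 1", "newtons": 15}}

```text
time: 42.3
ee_pos: [0.6357, 0.0835, 0.025]
eef_rot: [0.651, 0.277, -0.651, 0.277]
ft_force: [-1.1, -0.1, -0.8]
width: 0.062
```

Emit:
{"api": "drive_tool", "payload": {"moves": "0 0 0.02 0 1;0 0 0.03 0 1;0 0 0.03 0 1;0 0 0 0 1", "newtons": 15}}

```text
time: 42.8
ee_pos: [0.6374, 0.0838, 0.1087]
eef_rot: [0.653, 0.276, -0.649, 0.277]
ft_force: [0.2, -0.2, -1.8]
width: 0.0623
```

```bash
python3 -c "
from h import *;st();cam('side','s35',(200,160,340,290),k=5)"
```

```text
t 42.8 pos [0.6374 0.0838 0.1087] jawang -43.95 tilt [ 0.005  0.    -1.   ] F [ 0.2 -0.2 -1.8] w 0.0623 q [ 0.28  0.55 -0.66  1.53  0.35  1.18 -1.2 ]
```

View pics/s35.png

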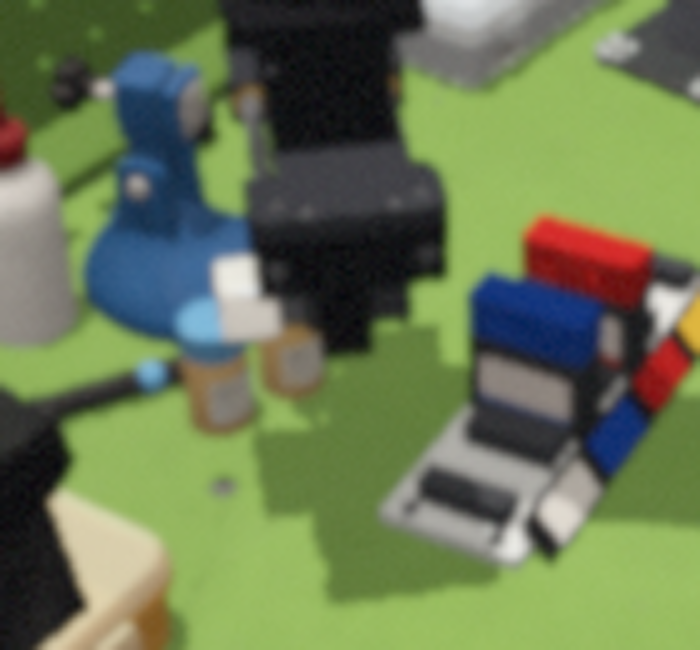

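Emit:
{"api": "drive_tool", "payload": {"moves": "0 0 0.04 0 1;-0.03 0.005 0 6 1;-0.03 0.003 0 7 1;-0.03 0.003 0 7 1;-0.03 0.003 0 8 1;-0.033 0.003 0 8 1;-0.034 0 0 8 1;0 0 -0.03 0 1;0 0 -0.03 0 1;0 0 0 0 1", "newtons": 15}}

```text
time: 44.1
ee_pos: [0.4466, 0.1, 0.083]
eef_rot: [0.498, 0.502, -0.501, 0.499]
ft_force: [-0.1, 0.4, -1.0]
width: 0.0627
```

```bash
python3 -c "
from h import *;st();cam('side','s36',(240,170,380,310),k=5)"
```

```text
t 44.1 pos [0.4466 0.1    0.083 ] jawang 0.08 tilt [-0.005 -0.    -1.   ] F [-0.1  0.4 -1. ] w 0.0627 q [ 0.53  0.23 -0.91  2.02  0.21  1.   -0.48]
```

View pics/s36.png

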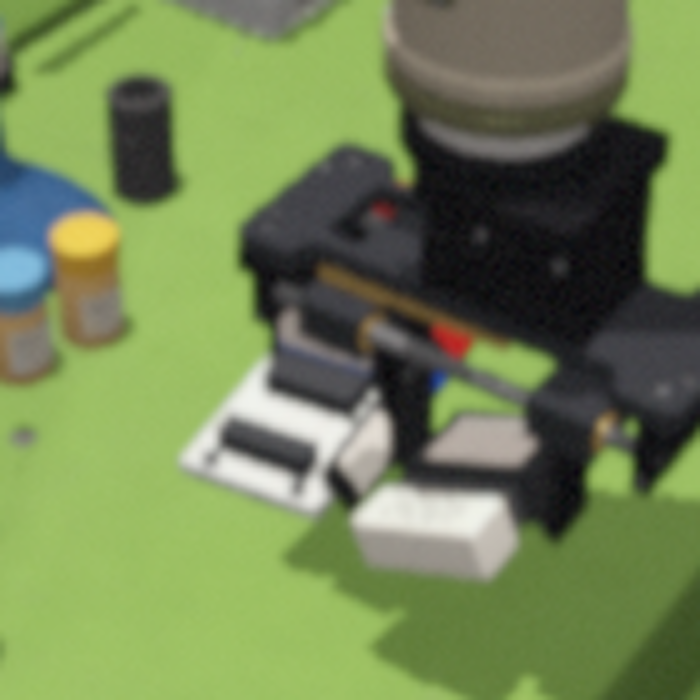

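Emit:
{"api": "drive_tool", "payload": {"moves": "0 0 -0.03 0 1;0 0 -0.025 0 1;0 0 -0.003 0 1;0 0 0 0 1;0 0 0 0 0;0 0 0 0 0;0 0 0 0 0;0 0 0.04 0 0;0 0 0.04 0 0;0 -0.06 0.04 0 0;0 -0.06 0 0 0;0 -0.06 0 0 0;0 -0.06 0 0 0;0 0 0 0 0", "newtons": 15}}

```text
time: 45.9
ee_pos: [0.4479, -0.1362, 0.1416]
eef_rot: [-0.501, -0.498, 0.502, -0.499]
ft_force: [-0.1, 0.4, 0.4]
width: 0.0872
```

```bash
python3 -c "
from h import *;st();cam('side','s37',(240,170,380,310),k=5);cam('top','t37',(215,165,355,285),k=5)"
```

```text
t 45.9 pos [ 0.4479 -0.1362  0.1416] jawang -0.36 tilt [-0.    -0.001 -1.   ] F [-0.1  0.4  0.4] w 0.0872 q [ 0.91  0.12 -0.75  1.94  0.1   1.11  0.12]
```

View pics/s37.png

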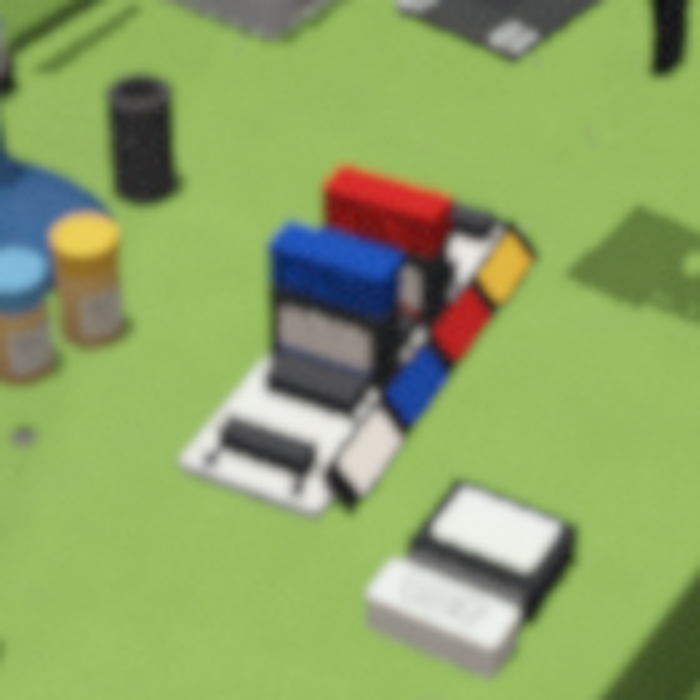

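View pics/t37.png

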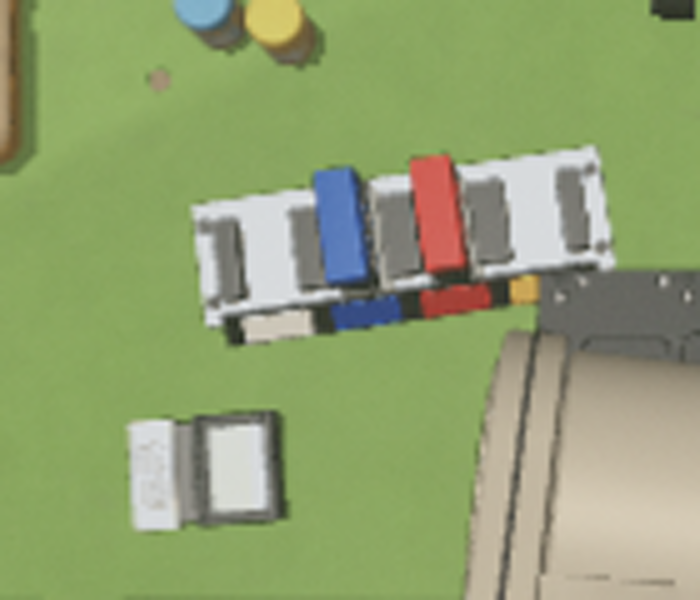

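Flat on the bench now, cap at left (128–180, 420–530 in t37), bottom edge at ~(283, 465).

Run:
```python
from pz import *
t=cam("top");s=cam("side")
T=lambda p:(np.array(p)+.5)/5-.5+[215,165]
P=plane(t,T([(277,412),(283,518),(127,423),(132,530)]),.022)
b=(P[0]+P[1])/2;k=(P[2]+P[3])/2;d=k-b
print(b.round(4),k.round(4),np.linalg.norm(d),np.degrees(np.arctan2(d[1],d[0])))
S=lambda p:(np.array(p)+.5)/5-.5+[240,170]
print(tri(t,T([(277,412),(283,518),(127,423)]),s,S([(460,482),(575,527),(390,557)])).round(4))
```

```text
[0.4598 0.0481 0.022 ] [0.4539 0.1312 0.022 ] 0.08329963377588712 94.08686231851783
[[0.4882 0.0506 0.0172 0.0009]
 [0.4313 0.0469 0.0185 0.0007]
 [0.4788 0.1266 0.0406 0.0086]]
```

Emit:
{"api": "drive_tool", "payload": {"moves": "0.002 0.05 0 1 0;0.002 0.05 0 1 0;0.002 0.05 0 1 0;0.001 0.055 0 1 0;0 0.05 0 0.4 0;0 0 -0.04 0 0;0 0 -0.04 0 0;0 0 -0.03 0 0;0 0 -0.0165 0 0;0 0 0 0 0", "newtons": 3.5}}

```text
time: 47.35
ee_pos: [0.455, 0.1242, 0.0149]
eef_rot: [0.48, 0.52, -0.48, 0.519]
ft_force: [-0.0, 0.1, 1.4]
width: 0.0869
```

Emit:
{"api": "drive_tool", "payload": {"moves": "0 -0.004 0.0005 0 0;0 0 0 0 0;0 0 0 0 1;0 0 0 0 1;0 0 0 0 1;0 0 0 0 1", "newtons": 3.5}}

```text
time: 48.1
ee_pos: [0.4556, 0.1194, 0.0157]
eef_rot: [0.48, 0.519, -0.48, 0.519]
ft_force: [-1.6, -0.1, 1.8]
width: 0.06
```

Emit:
{"api": "drive_tool", "payload": {"moves": "0.0002 -0.0026 0.009 0 1;0.0002 -0.0026 0.009 0 1;0.0003 -0.005 0.008 0 1;0.0003 -0.005 0.008 0 1;0.0005 -0.0068 0.0065 0 1;0.0005 -0.0068 0.0065 0 1;0.0006 -0.0082 0.0045 0 1;0.0006 -0.0082 0.0045 0 1;0.0006 -0.009 0.0022 0 1;0.0006 -0.009 0.0022 0 1;0.0006 -0.009 0 0 1;0.0006 -0.009 0 0 1;0.0003 -0.004 0 0 1;0.0003 -0.004 0 0 1;0.0003 -0.004 0 0 1;0 0 0 0 1", "newtons": 3.5}}

```text
time: 50.1
ee_pos: [0.4622, 0.026, 0.076]
eef_rot: [0.48, 0.519, -0.48, 0.519]
ft_force: [0.7, 0.4, -1.9]
width: 0.0601
```

```bash
python3 -c "
from h import *;st();cam('side','s38',(260,170,380,310),k=5)"
```

```text
t 50.1 pos [0.4622 0.026  0.076 ] jawang 4.45 tilt [ 0.  0. -1.] F [ 0.7  0.4 -1.9] w 0.0601 q [ 0.68  0.25 -0.91  2.01  0.24  0.98 -0.26]
```

View pics/s38.png

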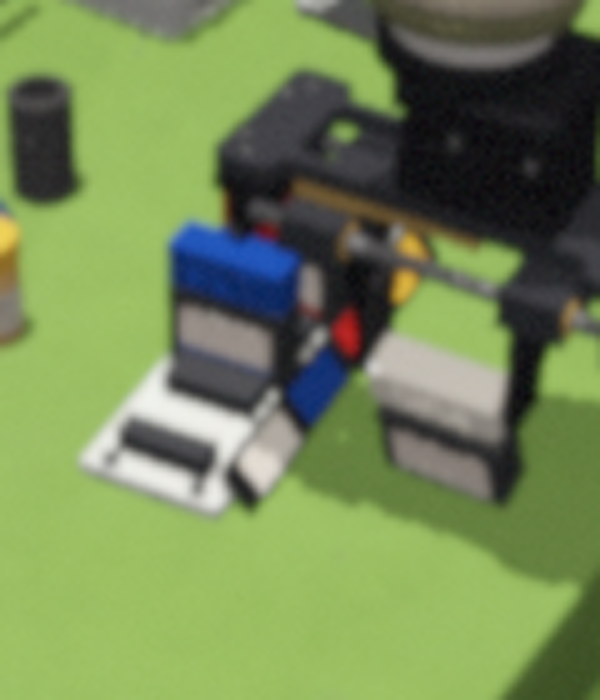

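Emit:
{"api": "drive_tool", "payload": {"moves": "0 0 -0.003 0 1;0 0 -0.002 0 1;0 0 0 0 1"}}

```text
time: 50.52
ee_pos: [0.4623, 0.0264, 0.071]
eef_rot: [0.48, 0.519, -0.48, 0.519]
ft_force: [0.1, -0.1, 1.8]
width: 0.0603
```

Emit:
{"api": "drive_tool", "payload": {"moves": "0.0003 -0.004 -0.001 0 1;0.0003 -0.004 -0.001 0 1;0.0003 -0.004 -0.001 0 1;0 0 0 0 1"}}

```text
time: 51.02
ee_pos: [0.4632, 0.0136, 0.0679]
eef_rot: [0.48, 0.519, -0.48, 0.519]
ft_force: [1.2, -0.7, 0.9]
width: 0.0598
```

```bash
python3 -c "
from h import *;st();cam('side','s39',(260,170,380,310),k=5)"
```

```text
t 51.02 pos [0.4632 0.0136 0.0679] jawang 4.42 tilt [ 0. -0. -1.] F [ 1.2 -0.7  0.9] w 0.0598 q [ 0.7   0.26 -0.89  2.02  0.25  0.97 -0.25]
```

View pics/s39.png

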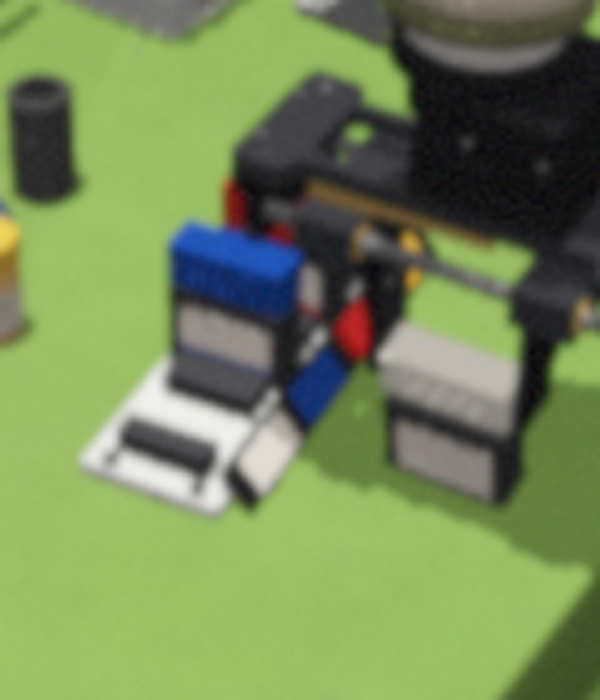

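Emit:
{"api": "drive_tool", "payload": {"moves": "0.0003 -0.003 -0.002 0 1;0 0 -0.002 0 1;0 0 0 0 1", "newtons": 5}}

```text
time: 51.45
ee_pos: [0.4632, 0.0111, 0.0638]
eef_rot: [0.48, 0.519, -0.48, 0.519]
ft_force: [1.4, 0.2, 0.5]
width: 0.0604
```

Emit:
{"api": "drive_tool", "payload": {"moves": "0 0 -0.003 0 1;0 0 -0.002 0 1;0 0 0 0 1", "newtons": 7}}

```text
time: 51.82
ee_pos: [0.4633, 0.0113, 0.059]
eef_rot: [0.48, 0.519, -0.48, 0.519]
ft_force: [0.0, -1.0, 4.3]
width: 0.0601
```

Emit:
{"api": "drive_tool", "payload": {"moves": "0 0 -0.002 0 1;0 0 -0.001 0 1;0 0 0 0 1", "newtons": 7}}

```text
time: 52.2
ee_pos: [0.4633, 0.0112, 0.0561]
eef_rot: [0.48, 0.519, -0.48, 0.519]
ft_force: [-1.6, -1.1, 6.6]
width: 0.06
```

```bash
python3 -c "
from h import *;st();cam('side','s40',(260,170,380,310),k=5)"
```

```text
t 52.2 pos [0.4633 0.0112 0.0561] jawang 4.47 tilt [-0. -0. -1.] F [-1.6 -1.1  6.6] w 0.06 q [ 0.69  0.29 -0.88  2.03  0.27  0.95 -0.26]
```

View pics/s40.png

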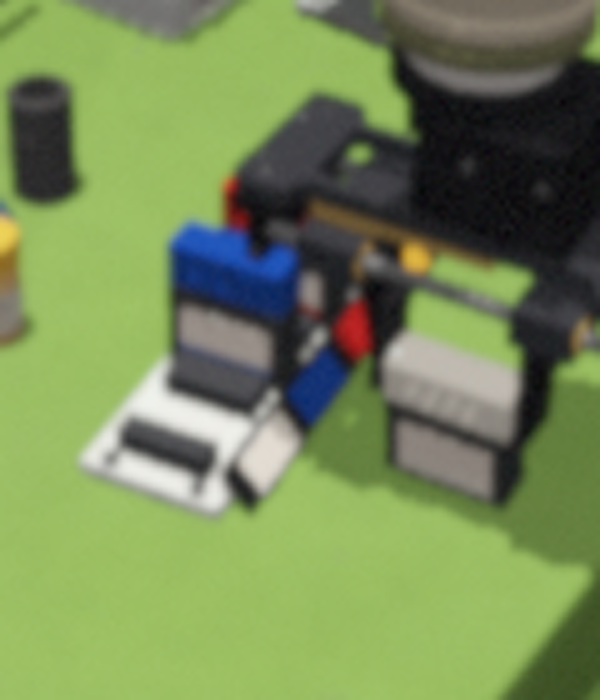

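Run:
```python
from h import *
s=cam("side")
a=np.radians(4.45);u=np.array([np.cos(a),np.sin(a),0]);v=np.array([-u[1],u[0],0])
for off in(.004,0,-.004,-.008):
    c=np.array([.4633,.0112,0])+off*v
    Q=[c+su*.03*u+.011*v+[0,0,z] for z in(0,.046,.07) for su in(1,-1)]
    print(off,((proj(s,Q)-[260,170]+.5)*5-.5).round(0).tolist())
```

```text
0.004 [[377.0, 478.0], [497.0, 526.0], [381.0, 401.0], [505.0, 448.0], [383.0, 360.0], [509.0, 406.0]]
0 [[381.0, 473.0], [501.0, 520.0], [385.0, 396.0], [509.0, 443.0], [387.0, 354.0], [513.0, 401.0]]
-0.004 [[385.0, 468.0], [505.0, 515.0], [389.0, 391.0], [513.0, 438.0], [392.0, 349.0], [517.0, 395.0]]
-0.008 [[389.0, 463.0], [509.0, 509.0], [394.0, 386.0], [517.0, 432.0], [396.0, 344.0], [521.0, 390.0]]
```

Emit:
{"api": "drive_tool", "payload": {"moves": "0 0 0.002 0 1;0 0 0 0 0;0 0 0 0 0;0 0 0 0 0;0 0 0 0 0;0 0 0.03 0 0;0 0 0.05 0 0;-0.01 -0.05 0 0 0;0 -0.05 0 0 0;0 -0.05 0 0 0;0 0 0 0 0", "newtons": 15}}

```text
time: 53.68
ee_pos: [0.4527, -0.1426, 0.1378]
eef_rot: [0.482, 0.518, -0.482, 0.518]
ft_force: [0.6, 1.3, -0.1]
width: 0.0868
```

```bash
python3 -c "
from h import *;st();cam('side','s41',(260,180,380,300),k=5);cam('top','t41',(225,165,365,285),k=5)"
```

```text
t 53.67 pos [ 0.4527 -0.1426  0.1378] jawang 4.1 tilt [-0. -0. -1.] F [ 0.6  1.3 -0.1] w 0.0868 q [ 0.97  0.16 -0.81  1.93  0.13  1.11  0.18]
```

View pics/s41.png

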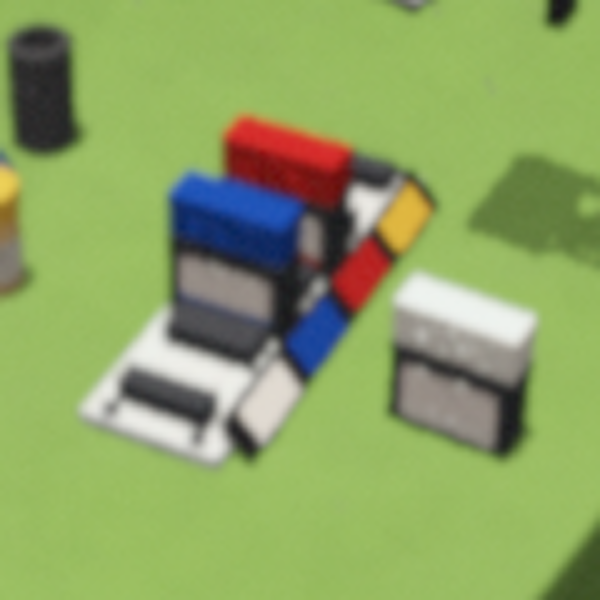

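View pics/t41.png

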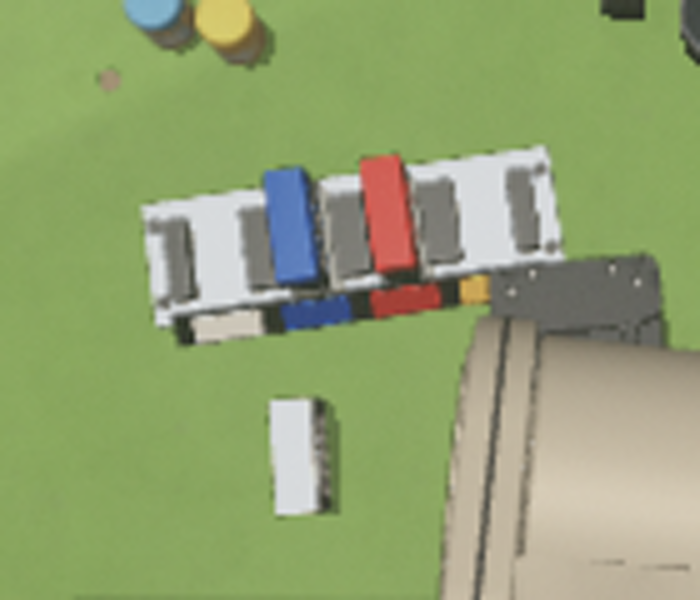

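Run:
```python
from h import *
t=cam("top")
for z in(.07,.076):
    P=plane(t,(np.array([(269,400),(311,398),(319,513),(276,516)])+.5)/5-.5+[225,165],z);print(P.round(4),P.mean(0).round(4))
    d=P[0]-P[3]+P[1]-P[2];print(np.degrees(np.arctan2(d[1],d[0])))
```

```text
[[ 0.4938  0.0203  0.07  ]
 [ 0.4947 -0.0018  0.07  ]
 [ 0.4354 -0.0062  0.07  ]
 [ 0.4339  0.0162  0.07  ]] [0.4644 0.0071 0.07  ]
4.0452328632488515
[[ 0.4936  0.0194  0.076 ]
 [ 0.4945 -0.0025  0.076 ]
 [ 0.4356 -0.0068  0.076 ]
 [ 0.4342  0.0154  0.076 ]] [0.4645 0.0064 0.076 ]
4.045232863248857
```

Emit:
{"api": "drive_tool", "payload": {"moves": "0.006 0.05 0 0 0;0.005 0.05 0 0 0;0 0.0465 0 0 0;0 0 0 0 0;0 0 -0.03 0 0;0 0 0 0 0", "newtons": 15}}

```text
time: 54.58
ee_pos: [0.4629, 0.008, 0.1067]
eef_rot: [0.479, 0.52, -0.481, 0.518]
ft_force: [0.1, -0.5, 0.4]
width: 0.0869
```

Emit:
{"api": "drive_tool", "payload": {"moves": "0.001 -0.001 -0.03 0 0;0 0 -0.024 0 0;0 0 0 0 0;0 0 0 0 1;0 0 0 0 1;0 0 0 0 1;0 0 0 0 1;0 0 0 0 1", "newtons": 15}}

```text
time: 55.58
ee_pos: [0.4655, 0.0066, 0.0545]
eef_rot: [0.48, 0.519, -0.48, 0.519]
ft_force: [-2.5, -0.9, 6.5]
width: 0.0598
```

Emit:
{"api": "drive_tool", "payload": {"moves": "0 0 0.03 0 1;0 0 0.04 0 1;0 0 0.02 0 1;0 0 0 0 1", "newtons": 15}}

```text
time: 56.08
ee_pos: [0.4661, 0.0066, 0.145]
eef_rot: [0.481, 0.518, -0.48, 0.52]
ft_force: [-0.3, -0.6, -2.2]
width: 0.0595
```

Emit:
{"api": "drive_tool", "payload": {"moves": "0.027 0.0125 0 1 1;0.027 0.0125 0 1 1;0.027 0.0125 0 1 1;0.028 0.012 0 0.7 1;0 0 0 0 1;0 0 0 0 1", "newtons": 15}}

```text
time: 56.82
ee_pos: [0.5734, 0.0562, 0.1426]
eef_rot: [0.463, 0.535, -0.464, 0.534]
ft_force: [0.2, -0.3, -1.7]
width: 0.0599
```

Run:
```python
from pz import *
st();s=cam("side","s42",(250,150,370,270),k=5)
p=r.read_state()["ee_pos"];z0=p[2]-.0545
for off in(.004,0,-.004,-.008):
    c=np.array([p[0],p[1],0])+off*v
    Q=[c+su*.03*u+.011*v+[0,0,z] for z in(z0,z0+.07) for su in(1,-1)]
    print(off,((proj(s,Q)-[250,150]+.5)*5-.5).round(0).tolist())
```

```text
t 56.83 pos [0.5734 0.0562 0.1426] jawang 8.18 tilt [-0.002  0.    -1.   ] F [ 0.2 -0.3 -1.7] w 0.0599 q [ 0.54  0.44 -0.9   1.67  0.36  1.21 -0.3 ]
0.004 [[166.0, 390.0], [288.0, 430.0], [160.0, 258.0], [289.0, 297.0]]
0 [[170.0, 385.0], [293.0, 425.0], [165.0, 253.0], [293.0, 292.0]]
-0.004 [[175.0, 380.0], [297.0, 420.0], [170.0, 248.0], [297.0, 287.0]]
-0.008 [[179.0, 375.0], [301.0, 414.0], [174.0, 244.0], [302.0, 282.0]]
```

View pics/s42.png

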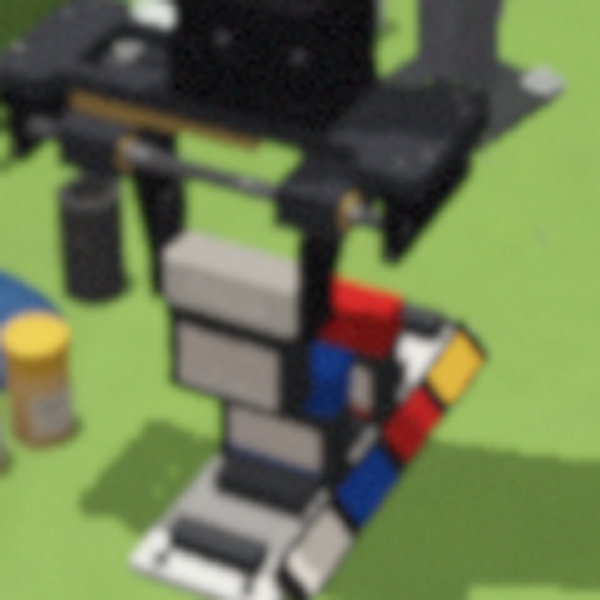

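Emit:
{"api": "drive_tool", "payload": {"moves": "0.001 0.0015 0 0 1;0 0 -0.03 0 1;0 0 -0.03 0 1;0 0 0 0 1", "newtons": 12}}

```text
time: 57.38
ee_pos: [0.5738, 0.057, 0.0824]
eef_rot: [0.462, 0.535, -0.464, 0.533]
ft_force: [-0.4, -1.1, -1.2]
width: 0.0604
```

Emit:
{"api": "drive_tool", "payload": {"moves": "0 0 -0.006 0 1;0 0 -0.005 0 1;0 0 0 0 1", "newtons": 12}}

```text
time: 57.75
ee_pos: [0.5754, 0.0576, 0.0732]
eef_rot: [0.463, 0.534, -0.463, 0.534]
ft_force: [0.3, 0.1, -1.0]
width: 0.06
```

Emit:
{"api": "drive_tool", "payload": {"moves": "0 0 -0.004 0 1;0 0 -0.003 0 1;0 0 0 0 1", "newtons": 12}}

```text
time: 58.12
ee_pos: [0.5752, 0.0577, 0.0658]
eef_rot: [0.463, 0.534, -0.463, 0.534]
ft_force: [0.4, 0.2, -1.6]
width: 0.06
```

In the groove without contact; set down, release, then press the cap.

Emit:
{"api": "drive_tool", "payload": {"moves": "0 0 -0.003 0 1;0 0 -0.001 0 1;0 0 0 0 1;0 0 0 0 0;0 0 0 0 0;0 0 0 0 0;0 0 0 0 0;0 0 0.03 0 0;0 0 0.04 0 1;0 0 0 0 1;0 0 0 0 1;0 0 0 0 1;0 0 0 0 1;0 0 0 0 1", "newtons": 10}}

```text
time: 59.88
ee_pos: [0.5751, 0.0577, 0.1316]
eef_rot: [0.463, 0.535, -0.463, 0.534]
ft_force: [0.5, 0.1, -0.2]
width: 0.035
```

```bash
python3 -c "
from h import *;st();cam('side','s43',(250,160,370,280),k=5)"
```

```text
t 59.88 pos [0.5751 0.0577 0.1316] jawang 8.17 tilt [-0.001  0.    -1.   ] F [ 0.5  0.1 -0.2] w 0.035 q [ 0.54  0.46 -0.89  1.68  0.38  1.19 -0.31]
```

View pics/s43.png

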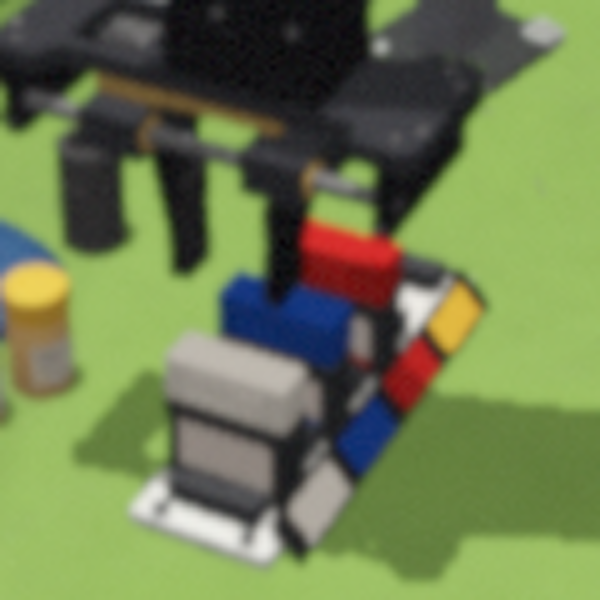

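Emit:
{"api": "drive_tool", "payload": {"moves": "0 -0.001 -0.015 0 1;0 0 -0.015 0 1;0 0 -0.004 0 1;0 0 0 0 1"}}

```text
time: 60.42
ee_pos: [0.5751, 0.0568, 0.0976]
eef_rot: [0.463, 0.535, -0.463, 0.534]
ft_force: [-1.6, -0.3, -0.3]
width: 0.0012
```

Emit:
{"api": "drive_tool", "payload": {"moves": "0 0 -0.003 0 1;0 0 -0.003 0 1;0 0 0 0 1"}}

```text
time: 60.8
ee_pos: [0.5753, 0.0567, 0.0919]
eef_rot: [0.463, 0.534, -0.463, 0.534]
ft_force: [0.3, 0.3, -0.2]
width: 0.0004
```

Emit:
{"api": "drive_tool", "payload": {"moves": "0 0 -0.002 0 1;0 0 0 0 1"}}

```text
time: 61.05
ee_pos: [0.5753, 0.0566, 0.0899]
eef_rot: [0.463, 0.534, -0.463, 0.534]
ft_force: [-0.0, 0.0, -0.2]
width: 0.0004
```

Emit:
{"api": "drive_tool", "payload": {"moves": "0 0 -0.0015 0 1;0 0 0 0 1"}}

```text
time: 61.3
ee_pos: [0.5756, 0.0568, 0.0895]
eef_rot: [0.463, 0.534, -0.463, 0.535]
ft_force: [-2.9, -0.8, 9.8]
width: 0.0004
```

Emit:
{"api": "drive_tool", "payload": {"moves": "0 0 -0.001 0 1;0 0 0 0 1"}}

```text
time: 61.55
ee_pos: [0.5758, 0.0568, 0.0894]
eef_rot: [0.463, 0.534, -0.463, 0.535]
ft_force: [-7.1, -1.6, 18.5]
width: 0.0004
```

Home at the same height as the other two. Retract and check everything.

Emit:
{"api": "drive_tool", "payload": {"moves": "0 0 0.03 0 1;0 0 0.05 0 1;0 0 0.02 0 0.5;-0.035 -0.05 0 0 0.5;-0.035 -0.05 0 0 0.5;-0.035 -0.05 0 0 0.5;-0.02 -0.05 0 0 0.5;0 -0.05 0 0 0.5;0 0 0 0 0.5;0 0 0 0 0.5"}}

```text
time: 62.8
ee_pos: [0.4503, -0.1926, 0.1872]
eef_rot: [0.463, 0.535, -0.463, 0.534]
ft_force: [0.5, 0.6, 0.5]
width: 0.0438
```

```bash
python3 -c "
from h import *;st();cam('side','s44',(220,160,360,280),k=5);cam('top','t44',(225,145,365,245),k=5)"
```

```text
t 62.8 pos [ 0.4503 -0.1926  0.1872] jawang 8.18 tilt [-0.     0.001 -1.   ] F [0.5 0.6 0.5] w 0.0438 q [ 1.11  0.15 -0.85  1.83  0.12  1.21  0.37]
```

View pics/s44.png

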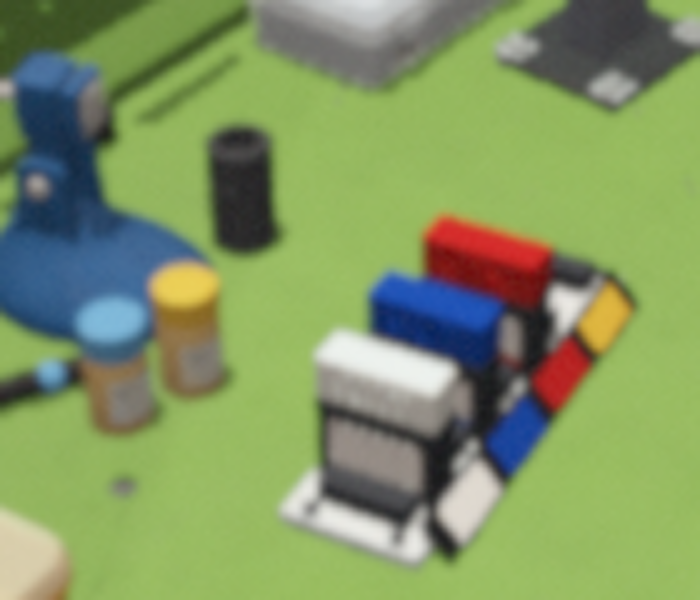

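View pics/t44.png

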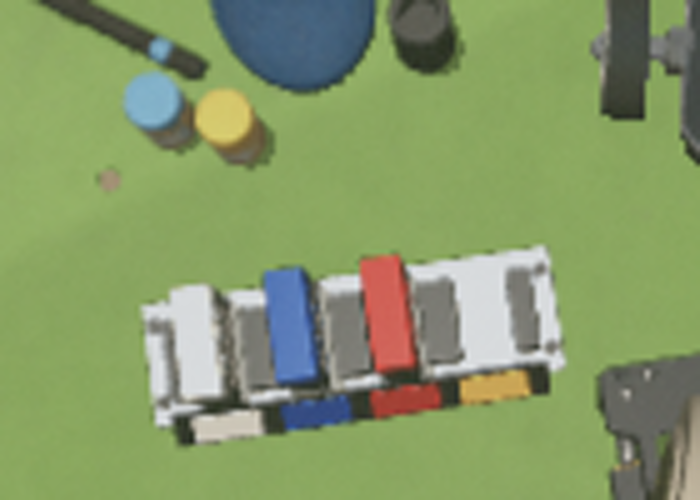

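Run:
```python
from pz import *
t=cam("top");s=cam("side")
for n,p in(("white",[(170,290),(212,286),(227,397),(185,401)]),("blue",[(265,271),(303,267),(319,378),(278,386)]),("red",[(362,260),(400,256),(414,367),(376,374)])):
    q=uv(t,[225,145],5,p,.078);print(n,q.mean(0).round(4))
# cross-check top corners height in two views
T=lambda p:(np.array(p)+.5)/5-.5+[225,145]
S=lambda p:(np.array(p)+.5)/5-.5+[220,160]
print(tri(t,T([(170,290),(265,271),(362,260)]),s,S([(317,350),(373,292),(427,234)])).round(4))
```

```text
white [0.0003 0.0758]
blue [0.0023 0.0261]
red [ 0.0005 -0.0251]
[[ 0.6034  0.0719  0.0803  0.0009]
 [ 0.6121  0.0214  0.0775  0.0036]
 [ 0.6177 -0.0297  0.0777  0.0027]]
```

All three packs are centred to within about 2.5 mm with their tops at about 78 mm, so I'm handing in.

```bash
python3 -c "
from bench import ticket;print(ticket.close_job())"
```

```text
the job is handed in; nothing more can be done
None
```

I filed the three packs on the bench (red, white and blue) in the grooves with their label colours, with the caps pushed home, and handed the job in at about 63 s. There was no yellow pack at the start.

- **What went wrong on the way:** The white pack dropped when the grip slackened and landed between the rack and the bottles. I picked it up and stood it upright on the bench before filing it. The blue pack was leaning at the first insertion, so I straightened it in the groove.
- **Position and lean:** The top view puts the packs' middles about 0.3 mm (white), 2.3 mm (blue) and 0.5 mm (red) off along the groove. Across it they are at most about 1.1 mm off. All three look straight in the side view, but I did not measure their final lean in degrees.
- **Caps:** All three stopped at about 78 mm under 12–19 N, which is 8 mm of floor plus 70 mm of pack. Corner heights from the two views came out at 78–80 mm, which agrees within the pixel error.
- **Bystanders:** The bottles and the micrometer stand look unmoved in the last pictures. The screwdriver was outside those pictures, and the arm never went near it. The gripper was clear of everything at hand-in.
- **Readings that disagreed:** Some side-view lean estimates read from blurred corners varied by 10° or more. I relied instead on the contact force and on releasing the red and white packs to stand freely before filing them.

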